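Lock an elbow hose fitting into a clamped coupling

TASK

Take the white elbow hose fitting out of the blue stand and push its foot fully home through the slot of the coupling clamped in the small vice, with its barb starting less than a quarter turn anticlockwise of the green pointer. Then turn it clockwise against the growing resistance of the seal until the barb points the same way as the green pointer; do not overtighten it past the pointer. Leave it locked there and let go; the grey straight fitting stays in the stand.

Things in the scene. Friction and masses are not known exactly. Their poses are not given: they have to be found in the camera images.
- elbow_grip (a point): Point on the axis of the white elbow hose fitting, in its square hub, where to grip it across its y faces. z: along its axis, up out of the foot; x: the way the barb points. Hub 22 x 22 mm, z -25 to +16; below it a flange 36 mm across (z -29 to -25), then shank and foot to z -46. About 90 g. It starts upright in one of the stand's pockets.
- elbow_foot (a point): Centre of the lower end of the elbow's foot, 46 mm below elbow_grip; same axes. The foot (T-head) is 30 mm along x by 14 mm along y and 9 mm high, its lowest 3 mm reduced to 27 x 11 mm; above it a round shank 14 mm thick up to the flange, whose underside is at z = 17 mm.
- barb_end (a point): Centre of the end of the elbow's hose barb, a ridged spout 14 mm thick: 46 mm along x and 52 mm along z from elbow_foot.
- straight_mid (a point): The grey straight fitting, a bystander in the stand's other pocket 90 mm away: like the elbow, but its barb points straight up, 87 mm long over all. This point is half-way up its axis.
- stand: Blue block 150 x 56 x 30 mm, fixed, with two pockets at x = -45 and +45 mm (long sides along x, 1.5 mm play on each side). Origin: centre of its underside; x along its length. The fittings stand 17 mm deep in the pockets, flanges on the top, so the elbow's grip point is 59 mm above the table.
- vice: Small grey vice, fixed to the table: 46 mm wide (63 mm over the T-bar), 160 mm long along its y, jaws 46 mm high. Origin under its base; -y points to its T-bar, roughly toward the robot. A bent steel bracket in its jaws carries the coupling.
- mouth (a point): Centre of the mouth of the round aluminium coupling (53 mm across), about 92 mm above the table. z: out of the mouth, leaning 32 degrees from vertical toward the vice's T-bar. x: along the slot (33 x 17 mm, in a 6 mm lip). The foot must enter with the barb toward +x. Home, the flange rests on the face, the foot is 17 mm below it and elbow_grip 29 mm out; the foot can then turn under the lip.
- rotor (a joint): Turning of the black seal carrier under the coupling's lip, which the foot enters with 1 mm play on each side across y. Rad, clockwise looking into the mouth; 0 = in line with the slot (so at the start), stop at 1.9. It stays where it is left. It needs 0.08 N m to turn and 0.05 N m more for each radian.
- mark (a joint): Direction of the green pointer on the coupling's stiff black ring (61 mm across; the pointer reaches 48 mm from the axis, just below the mouth's face): rad clockwise from the mouth's x axis, looking into the mouth; 0.85 to 1.4, different each time. The angle by which to turn the elbow. Not to be moved.
- mark_over (a point): Where barb_end belongs when the elbow is home and points along the green pointer: 46 mm from the coupling's axis, 35 mm above the mouth's face. z along the coupling's axis, x outward along the pointer, y anticlockwise from it.
Not all that is in view belongs to the job. What is shaped like the part that bears elbow_grip but brown or orange is not meant.

How it is judged (in metres and radians):
On the way, in this order (a step that is already met when the one before it is completed fails the run):
1. the elbow's foot is fully home in the coupling, not yet turned (z of elbow_foot in the frame of mouth below -0.0145 m and distance between elbow_foot and mouth below 0.022 m and angle between the z axis of elbow_foot and the z axis of mouth, either way round below 0.12 rad and value of joint rotor below 0.4 rad), for 0.1 s.
2. the elbow is turned so that its barb points along the green pointer (z of elbow_foot in the frame of mouth below -0.0135 m and distance between elbow_foot and mouth below 0.022 m and distance between barb_end and mark_over below 0.009 m and value of joint rotor above 0.55 rad), for 0.2 s.
At the end, for the whole second after the job is handed in: Elbow home (foot 13.5 mm or more below the mouth face, axis within 7 degrees of the coupling's), seal carrier turned over 0.55 rad; barb end within 9 mm of mark_over (about 11 degrees either side of the pointer); at rest; straight fitting within 20 mm of its start (all of step 2 and angle between the z axis of elbow_foot and the z axis of mouth, either way round below 0.12 rad and velocity of joint rotor below 0.05 rad/s and distance of straight_mid from where it was at the start of the episode below 0.02 m); the robot touches nothing.
It fails at once if the elbow, home in the coupling, is overtightened more than about 17 degrees past the green pointer (z of elbow_foot in the frame of mouth below -0.0135 m and distance between elbow_foot and mouth below 0.022 m and y of barb_end in the frame of mark_over below -0.0135 m).
It fails at once if the straight fitting is taken out of or knocked from the stand (distance of straight_mid from where it was at the start of the episode above 0.02 m).
It fails at once if the green pointer is moved (distance of mark_over from where it was at the start of the episode above 0.005 m).
It also fails if it takes over 42 s, if anything falls off the work surface, if the arm or the gripper's body presses on something with over 40 N, if the wrist force passes 120 N, or if a joint passes its speed limit or range.

ROBOT

A 7-joint arm with a two-finger parallel gripper is mounted at the origin on a cart in front of the work surface, level with it; the furniture and walls round the work are solid. World frame = base frame: x ahead of the robot, y to its left, z up, the work surface at z = 0. Lengths are in mm, angles in rad, forces in N, time in s.
With the tool pointing down it reaches from about 350 to 900 mm from the base axis. Payload 8.1 kg.
Tool frame: the origin (TCP) lies between the finger pads; the fingertips stand 14 mm ahead of it and the grasp point (between the pads) lies 5 mm behind it; z points along the fingers, y is the direction in which the jaws open and shut (so a half turn about z gives the same grasp; the last joint's range is limited). The gripper opens to 85 mm and grips with 20 to 120 N. Pads are 22 mm wide; open, the fingers measure 114 mm over their backs; the gripper's body (76 mm by 85 mm) begins 54 mm behind the grasp point. The pads swing forward as they close: fully open they stand 13 mm farther back than shut.
Start: joints at [1.019, 0.434, 0.025, 1.573, -0.012, 1.134, -0.075], TCP at [271.157, -563.129, 245.323] pointing down, gripper open.
Joint ranges: [-2.62, 2.62], [-0.44, 2.09], [-1.27, 1.32], [0.08, 2.57], [-1.32, 4.46], [0.12, 2], [-2.74, 2.74]. Speed limits (rad/s): [2.22, 2.22, 3.01, 3.01, 3.14, 3.14, 3.14].

INTERFACE

Orientations are given as a unit quaternion [w, x, y, z].
In Python, from rig import * gives the robot as it stands.
- The arm moves only by the tool arm_command, never from a script. Its argument "series" is a list of rows, each an object with "delta_pos": the shift along the tool's x, y, z in cm, a list of three; "rot": the turn, a rotation vector about the tool's x, y, z in degrees, a list of three; "gripper": the closure, from -1 (fully open) to 1 (shut). In form: [{"delta_pos": [x, y, z], "rot": [wx, wy, wz], "gripper": gripper}, ...]. A call has 1 to 8 rows; each row shifts and turns the commanded pose from where the row before left it, along the tool's axes as they then stand; what a row does not reach is not made up. A row lasts 1/12 s, in which the tool goes at most 41.7 mm and 7.16 degrees, less where a joint would pass 70% of its speed; a pose out of reach is approached as far as the arm can. A call is refused whole if a number of a shift passes 4.17 or a number of a turn 7.16, either way. A call with a gripper value outside its range is refused whole. The fingers move at their own pace and stop on an object; "grip_force" is the grip in N (left out, the last holds). Time passes only in rows, so rows that do not move let the fingers close. It gives the time, the measured TCP pose, the force and the opening at its end, in the units of the state.
- sense(): the state, without advancing time (a new reading comes with each control period).
- capture(name): name is "scene" or "top"; returns the picture (384x512x3 uint8, red, green, blue); there is no depth.
- camera_model(name): a dict with "intrinsics" (3x3 intrinsics, pixels), "R" (3x3) and "t" (3): a world point X has camera coordinates R X + t. Camera axes: x right, y down, z forward; pixel columns grow to the right and rows downward; lengths in mm; the calibration is good to about 2 mm. A picture is of the moment at which its call begins. camera_model takes no time and is no camera call.
- finish_job(): hands the job in, once; it reports no verdict.
Trained networks look in the newest picture that a camera, given by its name, has taken for a name from the list of things; names that differ only in an ending like _2 or _b are one class to them, and where a whole thing is asked for, a point or a joint stands for the part that bears it (a point fixed in the world has none). Each returns a list of dicts, best first, with "p" (0 to 1); they miss things now and then, are a little off and sometimes report something else, mostly with a low value. They report only what shows in the picture. A call takes as long as a camera call. They do not tell look-alikes from the thing itself.
- look_for(target, camera): "xy" ([column, row] in pixels, amid what is visible of it).
- masks_of(target, camera): "mask" (384x512 bool, what is visible of it) and "xy" ([column, row] in pixels, amid what is visible of it).
- landmark_of(target, camera): "xy" ([column, row] in pixels: a listed point, or the origin of a listed thing).
The state is a dict: "clock": time; "qpos": joint angles; "qd": joint speeds; "effort": joint torques, N m; "position": TCP position; "eef_rot": TCP orientation; "contact_force": force on the tool from outside, world axes, zero at the start; "ft_torque": the same for the moment, N m; "gripper_width": finger opening in mm.
Only numpy, scipy, OpenCV 4.12 (cv2) and the standard library are available. Lean on these libraries where they do the work, as an engineer would, in place of code of your own. Each camera call takes 0.05 s, during which the arm holds its last target.

## Working session

There is one attempt and no reset: what is moved stays moved. The work goes in short steps, Python scripts to look and compute and a tool call to move; the robot and the scene stay as the last step left them, time stands still between calls to the robot, and variables do not carry over. Pictures are saved under pics/ and viewed, and the job is handed in when it is done.

Besides the shell and the picture viewer there is one more tool, called after "Request:" as name(argument=value, ...) on one line, values as JSON. arm_command: Moves the arm, as the interface text tells. Its arguments: {"type":"object","properties":{"series":{"type":"array","items":{"type":"object","properties":{"delta_pos":{"type":"array","items":{"type":"number"}},"rot":{"type":"array","items":{"type":"number"}},"gripper":{"type":"number"}}}},"grip_force":{"type":"number"}},"required":["series"]}

```bash
mkdir -p pics; ls; python3 - <<'E'
from rig import *
import cv2
s=sense();print(s)
for n in("scene","top"):
    im=capture(n);cv2.imwrite(f"pics/{n}0.png",im[:,:,::-1])
    c=camera_model(n);print(n,c)
for n in("scene","top"):
  for t in("elbow_grip","elbow_foot","barb_end","straight_mid","stand","vice","mouth","mark_over"):
    print(n,t,[(round(d["p"],2),[round(float(v)) for v in d["xy"]]) for d in landmark_of(t,n)][:4])
print(sense()["clock"])
E
```

```text
pics
{'clock': 0.0, 'qpos': array([ 1.0194114 ,  0.43521754,  0.02499127,  1.57410056, -0.01161564,
        1.13398693, -0.07508718]), 'qd': array([ 1.19910002e-05, -1.39709098e-03, -1.21620201e-04, -4.61677941e-04,
       -4.58912900e-04,  8.70748414e-04,  6.55801483e-04]), 'effort': array([ 8.83055709e-04, -6.70469356e+01,  1.02508072e+00, -3.16208696e+01,
        1.54742680e-02,  1.23315118e-02,  2.03358354e-05]), 'position': array([ 270.90639551, -562.7019656 ,  244.52819175]), 'eef_rot': array([-7.45913475e-04,  9.74938101e-01,  2.22474910e-01, -2.39890525e-04]), 'contact_force': array([-0.71766621,  0.82044171, -0.08852744]), 'ft_torque': array([-0.01463486,  0.0097376 ,  0.03111309]), 'gripper_width': 85.31185238284513}
scene {'intrinsics': array([[357.10418178,   0.        , 250.80130454],
       [  0.        , 357.10418178, 189.43301805],
       [  0.        ,   0.        ,   1.        ]]), 'R': array([[-0.69708907, -0.71697592, -0.00351529],
       [-0.53801952,  0.5263246 , -0.65842039],
       [ 0.47392174, -0.45708637, -0.75264217]]), 't': array([426.30395013, 254.859237
[... 580 characters left out ...]
ne barb_end [(0.77, [233, 220]), (0.75, [266, 209]), (0.73, [301, 213])]
scene straight_mid [(0.75, [213, 221])]
scene stand [(0.59, [237, 242])]
scene vice [(0.57, [281, 164])]
scene mouth [(0.63, [272, 129])]
scene mark_over [(0.6, [277, 143])]
top elbow_grip [(0.83, [218, 240]), (0.79, [262, 270]), (0.59, [266, 213])]
top elbow_foot [(0.71, [265, 209]), (0.66, [213, 239]), (0.59, [259, 266])]
top barb_end [(0.81, [250, 225]), (0.74, [208, 223]), (0.63, [281, 255])]
top straight_mid [(0.46, [202, 200]), (0.44, [204, 219])]
top stand [(0.96, [216, 222])]
top vice [(0.8, [320, 173]), (0.31, [206, 221])]
top mouth [(0.67, [332, 150])]
top mark_over [(0.61, [318, 169]), (0.42, [214, 241])]
0.9
```

```bash
python3 - <<'E'
import cv2
a=cv2.imread("pics/scene0.png");b=cv2.imread("pics/top0.png")
cv2.imwrite("pics/s1.png",cv2.resize(a[80:280,160:350],None,fx=3.0,fy=3.0,interpolation=2))
cv2.imwrite("pics/t1.png",cv2.resize(b[100:300,170:370],None,fx=3,fy=3,interpolation=2))
E
```

```text
(no output)
```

View pics/s1.png

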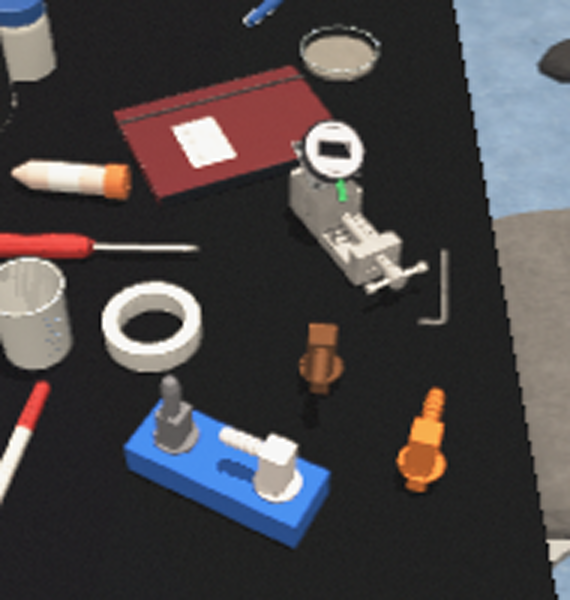

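View pics/t1.png

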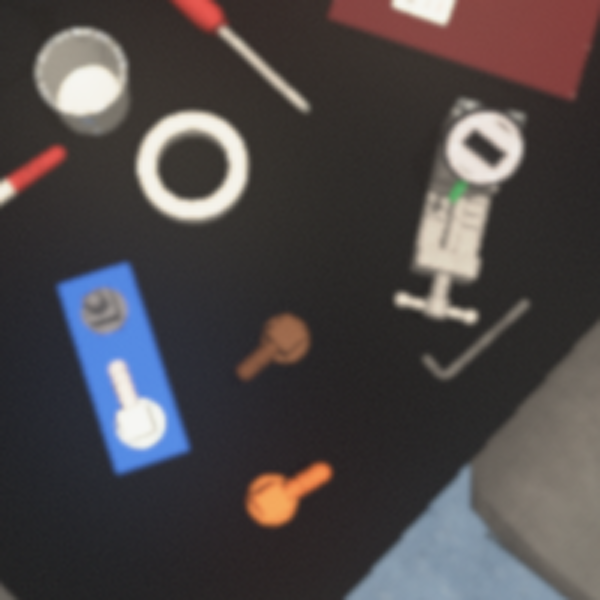

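View pics/scene0.png

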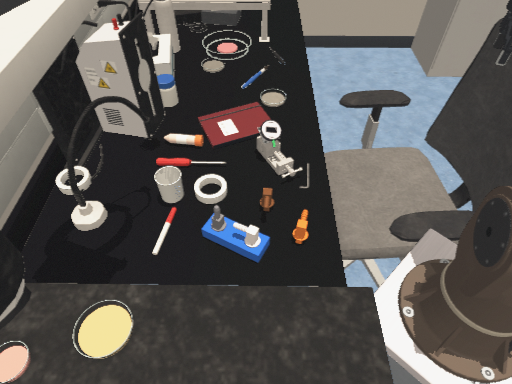

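The white elbow is at scene (251,231) and top (216,240), seated in the blue stand, which fits the description. The look-alikes are brown at scene (265,197) and orange at scene (302,226), both lying loose, so they are not meant. The coupling face is at scene (271,129) and top (331,150). The green pointer points toward lower-left in top.

```bash
cat > h.py <<'E'
import numpy as np, cv2
from scipy.optimize import least_squares
from rig import *
C={n:camera_model(n) for n in("scene","top")}
def proj(n,X):
    X=np.atleast_2d(X);c=C[n];p=X@c["R"].T+c["t"];q=p@c["intrinsics"].T;return q[:,:2]/q[:,2:]
def tri(ps,pt):
    f=lambda X:np.r_[proj("scene",X)[0]-ps,proj("top",X)[0]-pt]
    r=least_squares(f,[400,-300,50]);return r.x,np.sqrt((r.fun**2).mean())
def atz(n,p,z):
    c=C[n];d=c["R"].T@np.linalg.inv(c["intrinsics"])@np.r_[p,1];o=-c["R"].T@c["t"];return o+d*(z-o[2])/d[2]
E
python3 - <<'E'
from h import *
pr=lambda *a:print(*[np.round(x,1) for x in a])
for k,a,b in [("grip",[251,231],[218,240]),("foot",[255,245],[213,239]),("barb",[233,220],[208,223]),("straight",[213,221],[204,219]),("straight2",[213,221],[202,200]),("stand",[237,242],[216,222]),("vice",[281,164],[320,173]),("mouth",[272,129],[332,150]),("over",[277,143],[318,169])]:
    print(k);pr(*tri(a,b))
pr(atz("top",[218,240],59),atz("scene",[251,231],59))
a=cv2.imread("pics/scene0.png");b=cv2.imread("pics/top0.png")
cv2.imwrite("pics/s2.png",cv2.resize(a[110:180,240:310],None,fx=8,fy=8,interpolation=2))
cv2.imwrite("pics/t2.png",cv2.resize(b[125:210,295:365],None,fx=7,fy=7,interpolation=2))
cv2.imwrite("pics/t3.png",cv2.resize(b[180:265,180:245],None,fx=7,fy=7,interpolation=2))
cv2.imwrite("pics/s3.png",cv2.resize(a[200:265,195:275],None,fx=8,fy=8,interpolation=2))
E
```

```text
grip
[411.5 189.1  62.3] 1.0
foot
[406.6 196.6  21.7] 2.4
barb
[447.6 208.3  86. ] 1.1
straight
[468.6 228.1  76.5] 6.1
straight2
[501.8 225.   45.4] 0.8
stand
[454.6 198.3 -19.3] 0.2
vice
[560.8 -60.1  -7. ] 1.9
mouth
[597.  -66.9  94.4] 0.1
over
[554.3 -36.1  90.8] 0.8
[409.1 187.3  59. ] [415.7 189.5  59. ]
```

View pics/s2.png

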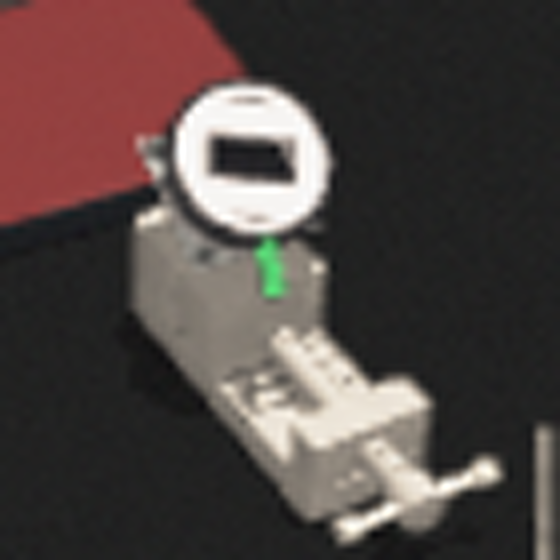

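View pics/t2.png

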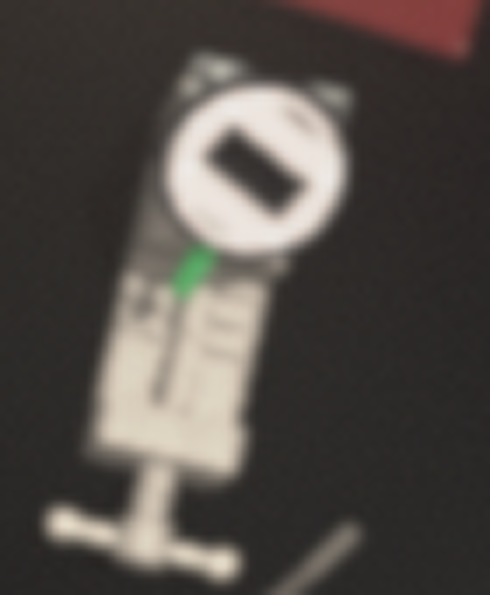

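View pics/t3.png

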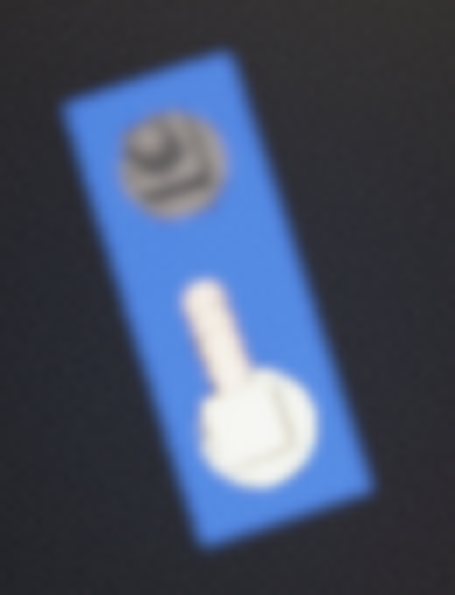

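View pics/s3.png

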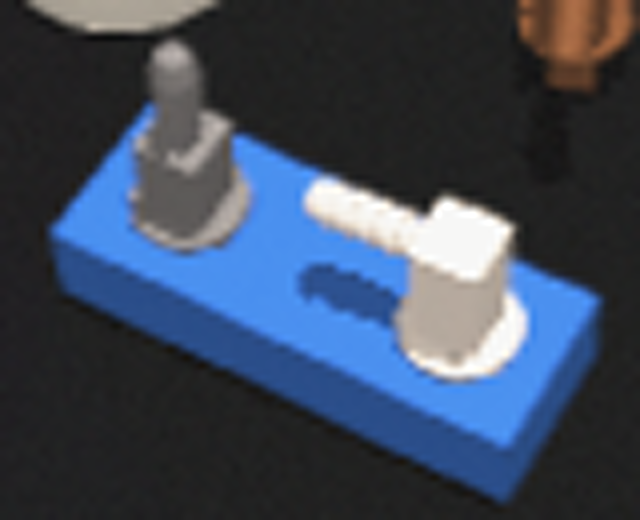

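```bash
cat > fit.py <<'E'
from h import *
from scipy.spatial.transform import Rotation as Ro
u=lambda pts,o,s:(np.array(pts,float)+.5)/s-.5+np.array(o)
tp=u([(62,103),(235,48),(377,490),(203,548)],(180,180),7)
sp=u([(50,233),(150,105),(603,297),(507,448)],(195,200),8)
loc=np.array([(75,28,30),(75,-28,30),(-75,-28,30),(-75,28,30)],float)
def W(p):
    c,s=np.cos(p[2]),np.sin(p[2]);return loc@np.array([[c,s,0],[-s,c,0],[0,0,1]])+np.r_[p[:2],0]
for name,sel in (("both",(1,1)),("top",(0,1)),("scene",(1,0))):
    f=lambda p:np.r_[sel[0]*(proj("scene",W(p))-sp).ravel(),sel[1]*(proj("top",W(p))-tp).ravel()]
    r=least_squares(f,[450,200,0.3]);p=r.x
    e=p[:2]-45*np.array([np.cos(p[2]),np.sin(p[2])])
    print(name,np.round(p[:2],1),round(p[2],3),"elbow",np.round(e,1),"res",np.round(r.fun,1))
# coupling
def face(n,box):
    im=cv2.imread(f"pics/{n}0.png");x0,y0,x1,y1=box
    g=cv2.resize(im[y0:y1,x0:x1],None,fx=8,fy=8,interpolation=cv2.INTER_CUBIC)
    m=(g.min(2)>150).astype(np.uint8)
    cs,_=cv2.findContours(m,cv2.RETR_CCOMP,cv2.CHAIN_APPROX_NONE)[:2]
    return g,m
for n,box,c in (("scene",(255,115,290,145),(271.5,129.5)),("top",(312,130,350,168),(331.5,149.5))):
    g,m=face(n,box)
    k,l,st,ce=cv2.connectedComponentsWithStats(m)
    i=1+np.argmax(st[1:,4]);mm=(l==i).astype(np.uint8)
    cs,h=cv2.findContours(mm,cv2.RETR_CCOMP,cv2.CHAIN_APPROX_NONE)
    cs=sorted(cs,key=cv2.contourArea)[::-1]
    E_=cv2.fitEllipse(cv2.convexHull(cs[0]));E2=cv2.fitEllipse(cs[0])
    H=cv2.moments(cs[1]);R=cv2.minAreaRect(cs[1])
    q=lambda p:np.round(u([p],box[:2],8)[0],2)
    print(n,"ell",q(E_[0]),np.array(E_[1])/8,E_[2],q(E2[0]),"hole",q((H["m10"]/H["m00"],H["m01"]/H["m00"])),"rect",q(R[0]),np.array(R[1])/8,R[2])
    o=g.copy();cv2.drawContours(o,cs[:2],-1,(0,0,255),1);cv2.ellipse(o,E_,(255,0,0),1);cv2.imwrite(f"pics/f_{n}.png",o if n=="top" else cv2.resize(o,None,fx=1,fy=1))
    im=cv2.imread(f"pics/{n}0.png").astype(float);gr=im[:,:,1]-np.maximum(im[:,:,0],im[:,:,2])
    x0,y0,x1,y1=260,110,345,190
    ys,xs=np.nonzero(gr[y0:y1,x0:x1]>30);w=gr[y0:y1,x0:x1][ys,xs]
    print("green",np.round([(xs*w).sum()/w.sum()+x0,(ys*w).sum()/w.sum()+y0],2),xs.min()+x0,xs.max()+x0,ys.min()+y0,ys.max()+y0)
E
python3 fit.py
```

```text
both [452.  205.8] 0.302 elbow [409.1 192.4] res [ 0.2  0.3  0.7 -0.5 -0.4  0.2  0.2  0.2  0.7  0.3 -0.9  0.4 -0.7 -0.6
  0.5 -0.7]
top [451.7 205.5] 0.297 elbow [408.6 192.4] res [ 0.   0.   0.  -0.  -0.   0.   0.   0.   0.9  0.3 -0.6  0.6 -0.7 -0.3
  0.4 -0.6]
scene [452.4 206. ] 0.309 elbow [409.5 192.3] res [ 0.   0.4  0.3 -0.5 -0.5 -0.   0.2  0.   0.   0.  -0.   0.  -0.  -0.
  0.  -0. ]
scene ell [270.94 129.36] [17.76049042 19.8710289 ] 128.5005645751953 [270.93 129.36] hole [270.96 129.4 ] rect [271.02 129.41] [11.44989586  5.83394575] 4.763641834259033
green [273.46 143.08] 272 275 139 146
top ell [330.98 148.85] [23.63314819 24.92615128] 71.41785430908203 [330.97 148.84] hole [330.95 149.07] rect [330.94 149.04] [14.5436821   7.34016705] 38.65980911254883
green [322.16 163.09] 320 325 160 166
```

```bash
cat > fit2.py <<'E'
from h import *
M,e=tri([270.95,129.37],[330.96,148.95]);print("mouth",np.round(M,1),e)
# params: M(3), az of lean, slot angle, mark
def frame(az,psi,lean=np.radians(32)):
    z=np.array([np.sin(lean)*np.cos(az),np.sin(lean)*np.sin(az),np.cos(lean)])
    h=np.array([-np.sin(az),np.cos(az),0]); k=np.cross(z,h)
    x=np.cos(psi)*h+np.sin(psi)*k
    return np.c_[x,np.cross(z,x),z]
def ang(n,a,b):
    d=(proj(n,b)-proj(n,a))[0];return d
G={"scene":np.array([273.46,143.08]),"top":np.array([322.16,163.09])}
SL={"scene":np.radians(4.76),"top":np.radians(38.66)}
EL={"scene":(17.76,19.87,128.5),"top":(23.63,24.93,71.4)}
from scipy.spatial.transform import Rotation as Ro
def ell(n,M,F,r=26.5):
    t=np.linspace(0,2*np.pi,60,endpoint=False)
    P=M+r*(np.cos(t)[:,None]*F[:,0]+np.sin(t)[:,None]*F[:,1]);return cv2.fitEllipse(proj(n,P).astype(np.float32))
def f(p):
    M=p[:3];F=frame(p[3],p[4]);x,y,z=F.T;o=[]
    o+=list(3*(proj("scene",M)[0]-[270.95,129.37]))+list(3*(proj("top",M)[0]-[330.96,148.95]))
    for n in SL:
        d=ang(n,M-15*x,M+15*x);o.append(10*np.sin(np.arctan2(d[1],d[0])-SL[n]))
        g=M+(np.cos(p[5])*x-np.sin(p[5])*y)*p[6]-3*z
        o+=list(proj(n,g)[0]-G[n])
        E=ell(n,M,F); a=np.radians(2*E[2]);b=np.radians(2*EL[n][2])
        A=(E[1][1]-E[1][0]);B=EL[n][1]-EL[n][0]
        o+=list(.5*np.array([A*np.cos(a)-B*np.cos(b),A*np.sin(a)-B*np.sin(b)]))
    return np.array(o)
best=None
for az in np.arange(0,6.28,.4):
  for psi in np.arange(0,6.28,.8):
    r=least_squares(f,[*M,az,psi,1.1,41])
    if .6<r.x[5]<1.7 and 30<r.x[6]<50 and (best is None or r.cost<best.cost):best=r
if __name__=="__main__":
    print(np.round(best.x,3),best.cost,np.round(best.fun,2));print(np.round(frame(*best.x[3:5]),3))
E
python3 fit2.py
```

```text
mouth [599.8 -65.3  92.5] 0.004743341669653705
[ 5.99741e+02 -6.52630e+01  9.25770e+01  2.83000e+00 -3.95000e-01
  1.38000e+00  3.83340e+01] 0.020275736772446953 [-0.02 -0.02  0.    0.03  0.03 -0.04  0.03  0.11  0.07 -0.02  0.04  0.
 -0.12 -0.05]
[[-0.594  0.627 -0.504]
 [-0.778 -0.606  0.162]
 [-0.204  0.489  0.848]]
```

```bash
cat > plan.py <<'E'
from h import *
from scipy.spatial.transform import Rotation as Ro
import json
def pose():
    s=sense();q=s["eef_rot"];return s["position"],Ro.from_quat([*q[1:],q[0]]),s
def rows(p0,R0,p1,rv,n,g):
    """straight line p0->p1, rotation vector rv (tool frame, deg, total)"""
    out=[];P=np.array(p0,float);R=R0
    for i in range(n):
        tgt=np.array(p0)+(np.array(p1)-p0)*(i+1)/n
        d=np.round(R.inv().apply(tgt-P)/10,2);w=np.round(np.array(rv)/n,2)
        out.append({"delta_pos":d.tolist(),"rot":w.tolist(),"gripper":g})
        P=P+R.apply(d*10);R=R*Ro.from_rotvec(np.radians(w))
    return out,P,R
def show(r):
    for i in range(0,len(r),8):print(json.dumps(r[i:i+8]).replace('"delta_pos"','"delta_pos"'))
YAW=0.302
EL=np.array([409.1,192.4,59.])
def downpose(bx):  # tool rotation with tool x = -barb dir, z down
    x=-np.array([np.cos(bx),np.sin(bx),0]);z=np.array([0,0,-1.]);return Ro.from_matrix(np.c_[x,np.cross(z,x),z])
MP=np.array([599.74,-65.26,92.58]);MF=np.array([[-.594,.627,-.504],[-.778,-.606,.162],[-.204,.489,.848]])
TI=Ro.from_matrix(np.c_[-MF[:,0],MF[:,1],-MF[:,2]])  # tool frame at insertion
E
python3 - <<'E'
from plan import *
p,R,s=pose();print(p,R.as_matrix().round(3))
T=downpose(YAW);rv=(R.inv()*T).as_rotvec(degrees=True);print(rv)
a,P,Q=rows(p,R,[500,-200,240],[0,0,-171.6*13/25],13,-1)
b,P,Q=rows(P,Q,[409,192,170],[0,0,-171.6*12/25],12,-1)
show(a+b);print(P,Q.as_matrix().round(3),T.as_matrix().round(3))
E
```

```text
[ 271.15356569 -563.12137359  245.3184953 ] [[ 0.901  0.434  0.   ]
 [ 0.434 -0.901 -0.   ]
 [-0.     0.    -1.   ]]
[-2.19585353e-04  1.27936100e-03 -1.71593617e+02]
[{"delta_pos": [2.8, -1.75, 0.04], "rot": [0.0, 0.0, -6.86], "gripper": -1}, {"delta_pos": [2.99, -1.41, 0.04], "rot": [0.0, 0.0, -6.86], "gripper": -1}, {"delta_pos": [3.13, -1.04, 0.04], "rot": [0.0, 0.0, -6.86], "gripper": -1}, {"delta_pos": [3.23, -0.66, 0.04], "rot": [0.0, 0.0, -6.86], "gripper": -1}, {"delta_pos": [3.3, -0.26, 0.04], "rot": [0.0, 0.0, -6.86], "gripper": -1}, {"delta_pos": [3.29, 0.12, 0.05], "rot": [0.0, 0.0, -6.86], "gripper": -1}, {"delta_pos": [3.26, 0.53, 0.04], "rot": [0.0, 0.0, -6.86], "gripper": -1}, {"delta_pos": [3.18, 0.9, 0.04], "rot": [0.0, 0.0, -6.86], "gripper": -1}]
[{"delta_pos": [3.04, 1.28, 0.04], "rot": [0.0, 0.0, -6.86], "gripper": -1}, {"delta_pos": [2.87, 1.64, 0.04], "rot": [0.0, 0.0, -6.86], "gripper": -1}, {"delta_pos": [2.65, 1.96, 0.04], "rot": [0.0, 0.0, -6.86], "gripper": -1}, {"delta_pos": [2.4, 2.27, 0.04], "rot": [0.0, 0.0, -6.86], "gripper": -1}, {"delta_pos": [2.1
[... 457 characters left out ...]
3, 2.41, 0.58], "rot": [0.0, 0.0, -6.86], "gripper": -1}, {"delta_pos": [2.02, 2.68, 0.58], "rot": [0.0, 0.0, -6.86], "gripper": -1}, {"delta_pos": [1.68, 2.9, 0.59], "rot": [0.0, 0.0, -6.86], "gripper": -1}, {"delta_pos": [1.33, 3.08, 0.58], "rot": [0.0, 0.0, -6.86], "gripper": -1}, {"delta_pos": [0.95, 3.22, 0.58], "rot": [0.0, 0.0, -6.86], "gripper": -1}, {"delta_pos": [0.56, 3.31, 0.59], "rot": [0.0, 0.0, -6.86], "gripper": -1}]
[{"delta_pos": [0.15, 3.35, 0.58], "rot": [0.0, 0.0, -6.86], "gripper": -1}]
[409.04151838 192.0506652  170.00776437] [[-0.955 -0.296  0.   ]
 [-0.296  0.955 -0.   ]
 [ 0.    -0.    -1.   ]] [[-0.955 -0.297  0.   ]
 [-0.297  0.955  0.   ]
 [-0.     0.    -1.   ]]
```

Request:
arm_command(series=[{"delta_pos": [2.8,-1.75,0.0],"rot": [0,0,-6.86],"gripper": -1},{"delta_pos": [3.0,-1.4,0.0],"rot": [0,0,-6.86],"gripper": -1},{"delta_pos": [3.1,-1.0,0.0],"rot": [0,0,-6.86],"gripper": -1},{"delta_pos": [3.2,-0.7,0.0],"rot": [0,0,-6.86],"gripper": -1},{"delta_pos": [3.3,-0.3,0.0],"rot": [0,0,-6.86],"gripper": -1},{"delta_pos": [3.3,0.1,0.0],"rot": [0,0,-6.86],"gripper": -1},{"delta_pos": [3.3,0.5,0.0],"rot": [0,0,-6.86],"gripper": -1},{"delta_pos": [3.2,0.9,0.0],"rot": [0,0,-6.86],"gripper": -1}])

```text
clock: 1.57
position: [411.7, -337.6, 245.6]
eef_rot: [0.0, 0.761, 0.649, -0.0]
contact_force: [1.4, -1.0, -0.7]
gripper_width: 85.4
```

Request:
arm_command(series=[{"delta_pos": [3.0,1.3,0.0],"rot": [0,0,-6.86],"gripper": -1},{"delta_pos": [2.9,1.6,0.0],"rot": [0,0,-6.86],"gripper": -1},{"delta_pos": [2.7,2.0,0.0],"rot": [0,0,-6.86],"gripper": -1},{"delta_pos": [2.4,2.3,0.0],"rot": [0,0,-6.86],"gripper": -1},{"delta_pos": [2.1,2.5,0.0],"rot": [0,0,-6.86],"gripper": -1},{"delta_pos": [3.3,0.7,0.6],"rot": [0,0,-6.86],"gripper": -1},{"delta_pos": [3.2,1.1,0.6],"rot": [0,0,-6.86],"gripper": -1},{"delta_pos": [3.0,1.4,0.6],"rot": [0,0,-6.86],"gripper": -1}])

```text
clock: 2.23
position: [476.3, -99.4, 227.2]
eef_rot: [0.0, 0.376, 0.927, 0.0]
contact_force: [-0.0, 0.5, 0.4]
gripper_width: 85.8
```

Request:
arm_command(series=[{"delta_pos": [2.8,1.8,0.6],"rot": [0,0,-6.86],"gripper": -1},{"delta_pos": [2.6,2.1,0.6],"rot": [0,0,-6.86],"gripper": -1},{"delta_pos": [2.3,2.4,0.6],"rot": [0,0,-6.86],"gripper": -1},{"delta_pos": [2.0,2.7,0.6],"rot": [0,0,-6.86],"gripper": -1},{"delta_pos": [1.7,2.9,0.6],"rot": [0,0,-6.86],"gripper": -1},{"delta_pos": [1.3,3.1,0.6],"rot": [0,0,-6.86],"gripper": -1},{"delta_pos": [0.9,3.2,0.6],"rot": [0,0,-6.86],"gripper": -1},{"delta_pos": [0.6,3.3,0.6],"rot": [0,0,-6.86],"gripper": -1}])

```text
clock: 2.9
position: [416.2, 161.0, 179.3]
eef_rot: [0.001, -0.093, 0.996, -0.0]
contact_force: [0.1, 0.3, 0.1]
gripper_width: 85.1
```

```bash
python3 - <<'E'
from plan import *
p,R,s=pose();print(s["clock"],p,s["qpos"].round(2))
T=downpose(YAW);rv=(R.inv()*T).as_rotvec(degrees=True);print(rv)
im=capture("top");cv2.imwrite("pics/top1.png",im[:,:,::-1]);im=capture("scene");cv2.imwrite("pics/sc1.png",im[:,:,::-1])
# overlay check of hub top corners using initial pictures
for n in("scene","top"):
    g=cv2.imread(f"pics/{n}0.png");x0,y0=(195,200) if n=="scene" else (180,180)
    g=cv2.resize(g[y0:y0+85,x0:x0+85],None,fx=7,fy=7,interpolation=2)
    c,sn=np.cos(YAW),np.sin(YAW)
    for z in(16,-25):
        L=np.array([[11,11,z],[11,-11,z],[-11,-11,z],[-11,11,z]])@np.array([[c,sn,0],[-sn,c,0],[0,0,1]])+EL
        q=((proj(n,L)-[x0,y0]+.5)*7-.5).round().astype(int);cv2.polylines(g,[q],True,(0,0,255),1)
    t=np.linspace(0,6.28,40);L=EL+np.c_[18*np.cos(t),18*np.sin(t),0*t-25]
    q=((proj(n,L)-[x0,y0]+.5)*7-.5).round().astype(int);cv2.polylines(g,[q],True,(0,160,0),1)
    cv2.imwrite(f"pics/ov_{n}.png",g[100:480] if n=="scene" else g[150:])
E
```

```text
2.9 [416.18296928 160.97688445 179.34640854] [ 0.21  0.35 -0.86  2.02  0.33  0.91  0.93]
[-0.01426959  0.05804126 -6.65462788]
```

View pics/ov_scene.png

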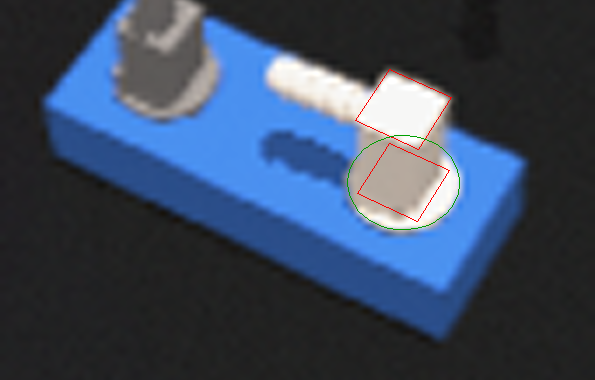

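View pics/ov_top.png

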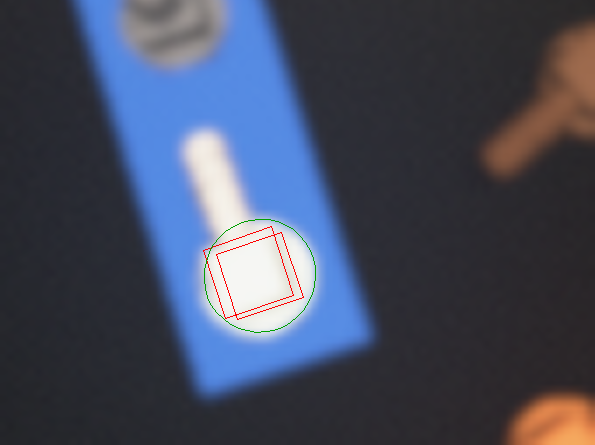

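```bash
python3 - <<'E'
from plan import *
p,R,s=pose()
T=downpose(YAW)
a,P,Q=rows(p,R,[409.1,192.4,150],(R.inv()*T).as_rotvec(degrees=True),2,-1)
b,P,Q=rows(P,Q,[409.1,192.4,54],(Q.inv()*T).as_rotvec(degrees=True),4,-1)
show(a+b);print(p)
E
```

```text
[{"delta_pos": [0.01, 1.4, 1.47], "rot": [0.08, 0.02, -3.14], "gripper": -1}, {"delta_pos": [-0.06, 1.41, 1.47], "rot": [0.08, 0.02, -3.14], "gripper": -1}, {"delta_pos": [-0.0, -0.0, 2.4], "rot": [0.0, -0.0, 0.0], "gripper": -1}, {"delta_pos": [-0.0, -0.0, 2.4], "rot": [0.0, -0.0, 0.0], "gripper": -1}, {"delta_pos": [-0.0, -0.0, 2.4], "rot": [0.0, -0.0, 0.0], "gripper": -1}, {"delta_pos": [-0.0, -0.0, 2.4], "rot": [0.0, -0.0, 0.0], "gripper": -1}]
[414.71044024 164.80387657 179.3438162 ]
```

View pics/sc1.png

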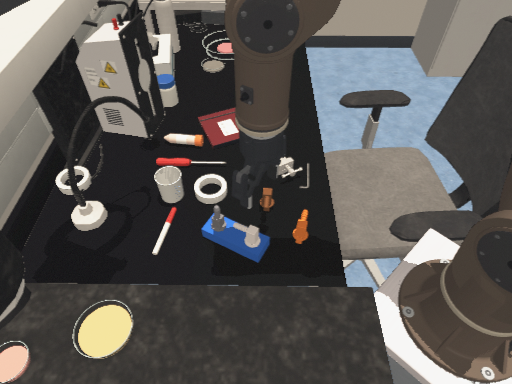

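The scene view shows the gripper above and beyond the stand, around (255,180). The path down to the elbow at (251,231) is clear.

Request:
arm_command(series=[{"delta_pos": [0,1.4,1.4],"rot": [0,0,-3.1],"gripper": -1},{"delta_pos": [-0.05,1.4,1.4],"rot": [0,0,-3.1],"gripper": -1},{"delta_pos": [0,0,0],"rot": [0,0,0],"gripper": -1},{"delta_pos": [0,0,0],"rot": [0,0,0],"gripper": -1}])

```text
clock: 3.33
position: [410.9, 186.9, 151.0]
eef_rot: [-0.001, -0.144, 0.99, -0.0]
contact_force: [-0.6, 0.1, 0.4]
gripper_width: 85.0
```

```bash
python3 - <<'E'
from plan import *
p,R,s=pose()
T=downpose(YAW)
print(p,(R.inv()*T).as_rotvec(degrees=True))
a,P,Q=rows(p,R,[409.1,192.4,54],(R.inv()*T).as_rotvec(degrees=True),4,-1)
show(a)
E
```

```text
[410.87104357 186.91907754 151.04929241] [-0.00584624 -0.07760012 -0.78697098]
[{"delta_pos": [0.0, 0.14, 2.43], "rot": [-0.0, -0.02, -0.2], "gripper": -1}, {"delta_pos": [0.0, 0.15, 2.42], "rot": [-0.0, -0.02, -0.2], "gripper": -1}, {"delta_pos": [0.0, 0.14, 2.43], "rot": [-0.0, -0.02, -0.2], "gripper": -1}, {"delta_pos": [0.0, 0.15, 2.42], "rot": [-0.0, -0.02, -0.2], "gripper": -1}]
```

Request:
arm_command(series=[{"delta_pos": [0,0.3,2.0],"rot": [0,0,-0.4],"gripper": -1},{"delta_pos": [0,0.25,2.0],"rot": [0,0,-0.4],"gripper": -1},{"delta_pos": [0,0,2.0],"rot": [0,0,0],"gripper": -1},{"delta_pos": [0,0,0],"rot": [0,0,0],"gripper": -1},{"delta_pos": [0,0,0],"rot": [0,0,0],"gripper": -1}])

```text
clock: 3.75
position: [409.7, 191.4, 91.5]
eef_rot: [-0.001, -0.15, 0.989, -0.0]
contact_force: [0.0, -0.3, -0.5]
gripper_width: 85.7
```

```bash
python3 - <<'E'
from plan import *
p,R,s=pose()
T=downpose(YAW)
print(p,(R.inv()*T).as_rotvec(degrees=True))
a,P,Q=rows(p,R,[409.1,192.4,54],(R.inv()*T).as_rotvec(degrees=True),2,-1)
show(a)
E
```

```text
[409.67230404 191.39599207  91.53405791] [-0.04401741 -0.07451575 -0.07309037]
[{"delta_pos": [0.01, 0.06, 1.88], "rot": [-0.02, -0.04, -0.04], "gripper": -1}, {"delta_pos": [0.01, 0.06, 1.87], "rot": [-0.02, -0.04, -0.04], "gripper": -1}]
```

Request:
arm_command(series=[{"delta_pos": [0,0.1,1.9],"rot": [0,0,0],"gripper": -1},{"delta_pos": [0,0,1.85],"rot": [0,0,0],"gripper": -1},{"delta_pos": [0,0,0],"rot": [0,0,0],"gripper": -1},{"delta_pos": [0,0,0],"rot": [0,0,0],"gripper": -1}])

```text
clock: 4.08
position: [409.7, 193.1, 54.8]
eef_rot: [0.0, -0.15, 0.989, -0.0]
contact_force: [1.0, 0.8, 0.3]
gripper_width: 85.7
```

```bash
python3 - <<'E'
from plan import *
im=capture("top");cv2.imwrite("pics/top2.png",cv2.resize(im[150:300,150:290,::-1],None,fx=4,fy=4,interpolation=2))
im=capture("scene");cv2.imwrite("pics/sc2.png",cv2.resize(im[150:290,180:330,::-1],None,fx=4,fy=4,interpolation=2))
p,R,s=pose();print(p,(R.inv()*downpose(YAW)).as_rotvec(degrees=True),s["contact_force"])
E
```

```text
[410.14433719 193.65615474  55.30708192] [0.0016505  0.10444584 0.00804895] [ 0.6622704  -0.38578328 -0.02996746]
```

View pics/sc2.png

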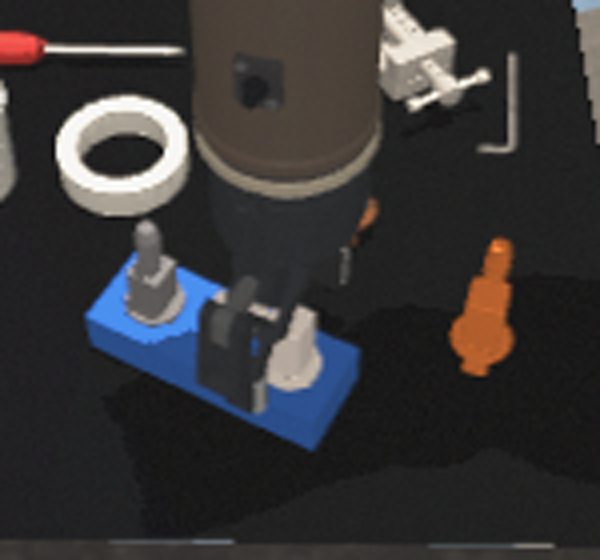

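View pics/top2.png

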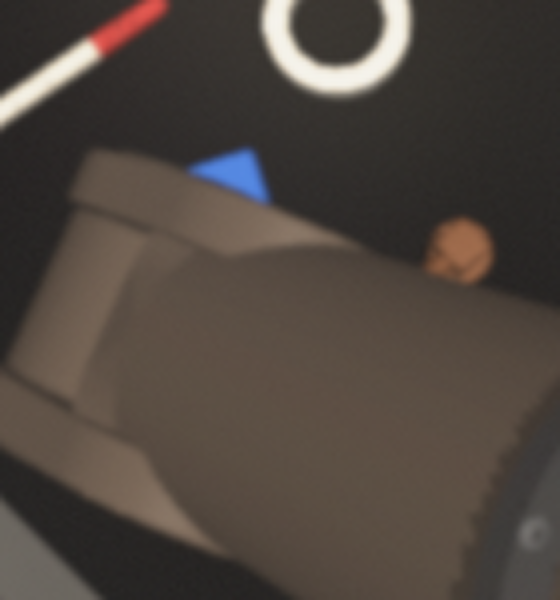

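Request:
arm_command(series=[{"delta_pos": [0.13,-0.1,0.1],"rot": [0,0,0],"gripper": -1},{"delta_pos": [0,0,0],"rot": [0,0,0],"gripper": 1},{"delta_pos": [0,0,0],"rot": [0,0,0],"gripper": 1},{"delta_pos": [0,0,0],"rot": [0,0,0],"gripper": 1},{"delta_pos": [0,0,0],"rot": [0,0,0],"gripper": 1},{"delta_pos": [0,0,0],"rot": [0,0,0],"gripper": 1},{"delta_pos": [0,0,0],"rot": [0,0,0],"gripper": 1},{"delta_pos": [0,0,0],"rot": [0,0,0],"gripper": 1}], grip_force=70)

```text
clock: 4.85
position: [408.4, 192.1, 53.0]
eef_rot: [0.0, -0.151, 0.989, -0.0]
contact_force: [-0.0, -0.8, 5.5]
gripper_width: 21.3
```

```bash
python3 - <<'E'
from plan import *
p,R,s=pose();print(p,(R.inv()*downpose(YAW)).as_rotvec(degrees=True),s["contact_force"],s["ft_torque"],s["qpos"].round(2))
E
```

```text
[408.37174526 192.06099716  52.99373517] [-0.01608363  0.006887    0.05424435] [-0.0479301  -0.82538662  5.53274904] [-0.21772344  0.19462781  0.0130598 ] [-0.    0.55 -0.73  2.14  0.6   0.66  0.72]
```

```bash
cat >> plan.py <<'E'
GT=np.array([-0.8,0,-6.])  # elbow grip in tool frame
az=2.83;ax=np.array([-np.sin(az),np.cos(az),0]) # rotate +z toward lean az
RT=Ro.from_rotvec(ax*np.radians(32));D2=RT.inv()*TI
def tcp_for(grip,R): return np.array(grip)-R.apply(GT)
E
python3 - <<'E'
from plan import *
print((RT.apply([0,0,1])),D2.as_matrix().round(3))
p,R,s=pose()
print((R.inv()*D2).as_rotvec(degrees=True))
a,P,Q=rows(p,R,p+[0,0,100],[0,0,0],4,1)
b,P,Q=rows(P,Q,tcp_for([545,-50,200],D2),(Q.inv()*D2).as_rotvec(degrees=True),22,1)
show(a+b);print(P,np.round(Q.as_matrix(),3))
E
```

```text
[-0.5044018   0.16245999  0.8480481 ] [[ 0.649  0.76  -0.   ]
 [ 0.76  -0.649  0.   ]
 [-0.    -0.    -1.   ]]
[1.17750411e-02 4.16783825e-02 1.47856146e+02]
[{"delta_pos": [-0.0, -0.0, -2.5], "rot": [0.0, 0.0, 0.0], "gripper": 1}, {"delta_pos": [-0.0, -0.0, -2.5], "rot": [0.0, 0.0, 0.0], "gripper": 1}, {"delta_pos": [-0.0, -0.0, -2.5], "rot": [0.0, 0.0, 0.0], "gripper": 1}, {"delta_pos": [-0.0, -0.0, -2.5], "rot": [0.0, 0.0, 0.0], "gripper": 1}, {"delta_pos": [-0.27, -1.23, -0.19], "rot": [0.0, 0.0, 6.72], "gripper": 1}, {"delta_pos": [-0.41, -1.2, -0.18], "rot": [0.0, 0.0, 6.72], "gripper": 1}, {"delta_pos": [-0.55, -1.14, -0.19], "rot": [0.0, 0.0, 6.72], "gripper": 1}, {"delta_pos": [-0.67, -1.06, -0.18], "rot": [0.0, 0.0, 6.72], "gripper": 1}]
[{"delta_pos": [-0.8, -0.98, -0.19], "rot": [0.0, 0.0, 6.72], "gripper": 1}, {"delta_pos": [-0.9, -0.88, -0.19], "rot": [0.0, 0.0, 6.72], "gripper": 1}, {"delta_pos": [-1.01, -0.77, -0.18], "rot": [0.0, 0.0, 6.72], "gripper": 1}, {"delta_pos": [-1.08, -0.64, -0.19], "rot": [0.0, 0.0, 6.72], "gripper": 1}, {"delta_pos": [-1.15, -0.52, -0.18]
[... 445 characters left out ...]
1, 0.35, -0.19], "rot": [0.0, 0.0, 6.72], "gripper": 1}, {"delta_pos": [-1.16, 0.5, -0.19], "rot": [0.0, 0.0, 6.72], "gripper": 1}, {"delta_pos": [-1.1, 0.62, -0.18], "rot": [0.0, 0.0, 6.72], "gripper": 1}, {"delta_pos": [-1.01, 0.75, -0.19], "rot": [0.0, 0.0, 6.72], "gripper": 1}, {"delta_pos": [-0.92, 0.87, -0.18], "rot": [0.0, 0.0, 6.72], "gripper": 1}, {"delta_pos": [-0.81, 0.96, -0.19], "rot": [0.0, 0.0, 6.72], "gripper": 1}]
[{"delta_pos": [-0.7, 1.06, -0.19], "rot": [0.0, 0.0, 6.72], "gripper": 1}, {"delta_pos": [-0.56, 1.13, -0.18], "rot": [0.0, 0.0, 6.72], "gripper": 1}]
[545.57768686 -49.38043883 193.97701213] [[ 0.649  0.761  0.   ]
 [ 0.761 -0.649 -0.   ]
 [-0.     0.    -1.   ]]
```

Request:
arm_command(series=[{"delta_pos": [0,0,-1.5],"rot": [0,0,0],"gripper": 1},{"delta_pos": [0,0,-2.5],"rot": [0,0,0],"gripper": 1},{"delta_pos": [0,0,-3],"rot": [0,0,0],"gripper": 1},{"delta_pos": [0,0,-3],"rot": [0,0,0],"gripper": 1},{"delta_pos": [-0.3,-1.2,-0.2],"rot": [0,0,6.72],"gripper": 1},{"delta_pos": [-0.4,-1.2,-0.2],"rot": [0,0,6.72],"gripper": 1},{"delta_pos": [-0.55,-1.1,-0.2],"rot": [0,0,6.72],"gripper": 1},{"delta_pos": [-0.7,-1.1,-0.2],"rot": [0,0,6.72],"gripper": 1}])

```text
clock: 5.52
position: [433.7, 148.0, 161.0]
eef_rot: [0.0, 0.086, 0.996, -0.0]
contact_force: [0.2, -0.2, -1.7]
gripper_width: 21.0
```

Request:
arm_command(series=[{"delta_pos": [-0.8,-1.0,-0.2],"rot": [0,0,6.72],"gripper": 1},{"delta_pos": [-0.9,-0.9,-0.2],"rot": [0,0,6.72],"gripper": 1},{"delta_pos": [-1.0,-0.8,-0.2],"rot": [0,0,6.72],"gripper": 1},{"delta_pos": [-1.1,-0.6,-0.2],"rot": [0,0,6.72],"gripper": 1},{"delta_pos": [-1.15,-0.5,-0.2],"rot": [0,0,6.72],"gripper": 1},{"delta_pos": [-1.2,-0.4,-0.2],"rot": [0,0,6.72],"gripper": 1},{"delta_pos": [-1.25,-0.2,-0.2],"rot": [0,0,6.72],"gripper": 1},{"delta_pos": [-1.25,-0.1,-0.2],"rot": [0,0,6.72],"gripper": 1}])

```text
clock: 6.18
position: [483.5, 59.9, 176.7]
eef_rot: [-0.0, 0.527, 0.85, -0.0]
contact_force: [0.6, -0.3, -1.5]
gripper_width: 21.5
```

Request:
arm_command(series=[{"delta_pos": [-1.25,0.1,-0.2],"rot": [0,0,6.72],"gripper": 1},{"delta_pos": [-1.25,0.2,-0.2],"rot": [0,0,6.72],"gripper": 1},{"delta_pos": [-1.2,0.35,-0.2],"rot": [0,0,6.72],"gripper": 1},{"delta_pos": [-1.15,0.5,-0.2],"rot": [0,0,6.72],"gripper": 1},{"delta_pos": [-1.1,0.6,-0.2],"rot": [0,0,6.72],"gripper": 1},{"delta_pos": [-1.0,0.75,-0.2],"rot": [0,0,6.72],"gripper": 1},{"delta_pos": [-0.9,0.9,-0.2],"rot": [0,0,6.72],"gripper": 1},{"delta_pos": [-0.8,0.95,-0.2],"rot": [0,0,6.72],"gripper": 1}])

```text
clock: 6.85
position: [533.6, -27.1, 192.6]
eef_rot: [-0.0, 0.854, 0.52, -0.0]
contact_force: [0.3, 0.9, -1.3]
gripper_width: 21.5
```

Request:
arm_command(series=[{"delta_pos": [-0.7,1.05,-0.2],"rot": [0,0,6.72],"gripper": 1},{"delta_pos": [-0.55,1.1,-0.2],"rot": [0,0,6.72],"gripper": 1},{"delta_pos": [0,0,0],"rot": [0,0,0],"gripper": 1},{"delta_pos": [0,0,0],"rot": [0,0,0],"gripper": 1},{"delta_pos": [0,0,0],"rot": [0,0,0],"gripper": 1}])

```text
clock: 7.27
position: [545.2, -47.3, 196.4]
eef_rot: [-0.0, 0.907, 0.421, -0.0]
contact_force: [-0.5, 0.5, -1.6]
gripper_width: 21.3
```

```bash
python3 - <<'E'
from plan import *
p,R,s=pose();print(p,R.as_matrix().round(3),s["contact_force"],s["qpos"].round(2))
print((R.inv()*TI).as_rotvec(degrees=True))
a,P,Q=rows(p,R,tcp_for(MP+72*MF[:,2],TI),(R.inv()*TI).as_rotvec(degrees=True),6,1)
show(a)
im=capture("scene");cv2.imwrite("pics/sc3.png",cv2.resize(im[90:230,200:350,::-1],None,fx=4,fy=4,interpolation=2))
E
```

```text
[545.23881491 -47.32230043 196.39136619] [[ 0.646  0.764 -0.001]
 [ 0.764 -0.646  0.   ]
 [-0.    -0.001 -1.   ]] [-0.4500894   0.52025475 -1.63675725] [ 0.14  0.37 -0.2   1.81  0.09  0.97 -0.8 ]
[-29.60913978  12.26381999   0.26718452]
[{"delta_pos": [0.15, 0.35, 0.79], "rot": [-4.93, 2.04, 0.04], "gripper": 1}, {"delta_pos": [0.12, 0.28, 0.83], "rot": [-4.93, 2.04, 0.04], "gripper": 1}, {"delta_pos": [0.09, 0.2, 0.85], "rot": [-4.93, 2.04, 0.04], "gripper": 1}, {"delta_pos": [0.06, 0.14, 0.87], "rot": [-4.93, 2.04, 0.04], "gripper": 1}, {"delta_pos": [0.03, 0.05, 0.88], "rot": [-4.93, 2.04, 0.04], "gripper": 1}, {"delta_pos": [0.0, -0.02, 0.88], "rot": [-4.93, 2.04, 0.04], "gripper": 1}]
```

View pics/sc3.png

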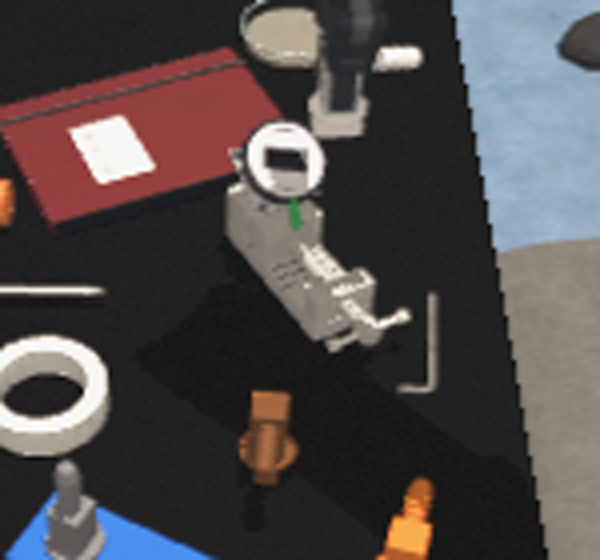

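The elbow is held at the crop's upper right, at about (340,110), with its barb pointing right. The coupling below it is clear.

Request:
arm_command(series=[{"delta_pos": [0.15,0.35,0.8],"rot": [-4.93,2.04,0.04],"gripper": 1},{"delta_pos": [0.12,0.28,0.8],"rot": [-4.93,2.04,0.04],"gripper": 1},{"delta_pos": [0.09,0.2,0.85],"rot": [-4.93,2.04,0.04],"gripper": 1},{"delta_pos": [0.06,0.14,0.85],"rot": [-4.93,2.04,0.04],"gripper": 1},{"delta_pos": [0.03,0.05,0.9],"rot": [-4.93,2.04,0.04],"gripper": 1},{"delta_pos": [0,0,0.9],"rot": [-4.93,2.04,0.04],"gripper": 1},{"delta_pos": [0,0,0],"rot": [0,0,0],"gripper": 1},{"delta_pos": [0,0,0],"rot": [0,0,0],"gripper": 1}])

```text
clock: 7.98
position: [567.4, -58.8, 154.6]
eef_rot: [0.172, 0.881, 0.404, 0.174]
contact_force: [-0.0, -0.1, -1.1]
gripper_width: 21.2
```

```bash
cat > st.py <<'E'
from plan import *
def st(out=46+15,verbose=1):
    p,R,s=pose();g=p+R.apply(GT);f=MF.T@(g-R.apply([0,0,1])*-46-MP) if 0 else MF.T@(p+R.apply(GT+[0,0,46])-MP)
    print("t",s["clock"],"foot in mouth",f.round(1),"F mouth",(MF.T@s["contact_force"]).round(1),"M",(MF.T@s["ft_torque"]).round(2))
    print("rot to TI",(R.inv()*TI).as_rotvec(degrees=True).round(2),"q",s["qpos"].round(2),"w",round(s["gripper_width"],1))
    return p,R,s
E
cat > ov.py <<'E'
from st import *
import sys
def ov(tag,boxs=((245,90,325,165),(290,110,370,190))):
    p,R,s=st()
    for n,b in zip(("scene","top"),boxs):
        im=capture(n)[:,:,::-1];x0,y0,x1,y1=b
        g=cv2.resize(im[y0:y1,x0:x1],None,fx=7,fy=7,interpolation=2)
        cv2.imwrite(f"pics/{tag}_{n}_raw.png",g)
        to=lambda X:((proj(n,X)-[x0,y0]+.5)*7-.5).round().astype(int)
        T=lambda L:p+R.apply(GT+np.array(L,float)*[-1,1,-1])
        t=np.linspace(0,6.28,40)
        cv2.polylines(g,[to(T(np.c_[18*np.cos(t),18*np.sin(t),0*t-27]))],True,(0,0,255),1)
        for z in(16,):cv2.polylines(g,[to(T([[11,11,z],[11,-11,z],[-11,-11,z],[-11,11,z]]))],True,(0,0,255),1)
        cv2.polylines(g,[to(T([[15,7,-46],[15,-7,-46],[-15,-7,-46],[-15,7,-46]]))],True,(255,0,255),1)
        cv2.polylines(g,[to(T([[11,0,6],[46,0,6]]))],False,(0,0,255),1)
        Mm=lambda L:MP+np.array(L,float)@MF.T
        cv2.polylines(g,[to(Mm([[16.5,8.5,0],[16.5,-8.5,0],[-16.5,-8.5,0],[-16.5,8.5,0]]))],True,(255,255,0),1)
        cv2.polylines(g,[to(Mm(np.c_[26.5*np.cos(t),26.5*np.sin(t),0*t]))],True,(0,255,255),1)
        cv2.imwrite(f"pics/{tag}_{n}.png",g)
ov(sys.argv[1])
E
python3 ov.py a
```

```text
t 7.9833 foot in mouth [ 4.   4.1 30.1] F mouth [ 0.4 -0.5 -0.9] M [-0.63 -0.16 -0.03]
rot to TI [-2.96  2.36  0.08] q [-0.28  0.28  0.19  2.24  0.74  0.24 -1.51] w 21.2
```

View pics/a_scene.png

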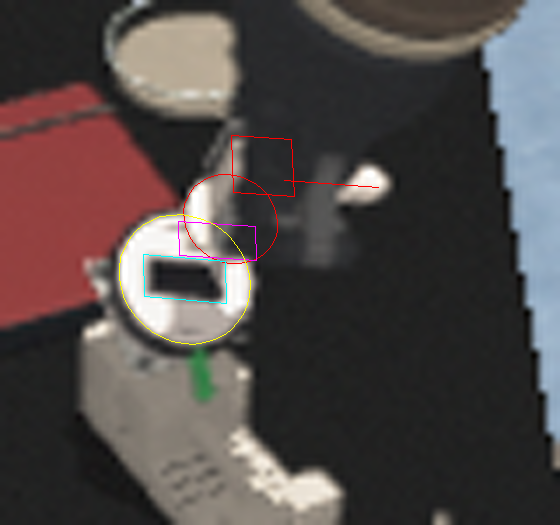

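View pics/a_top.png

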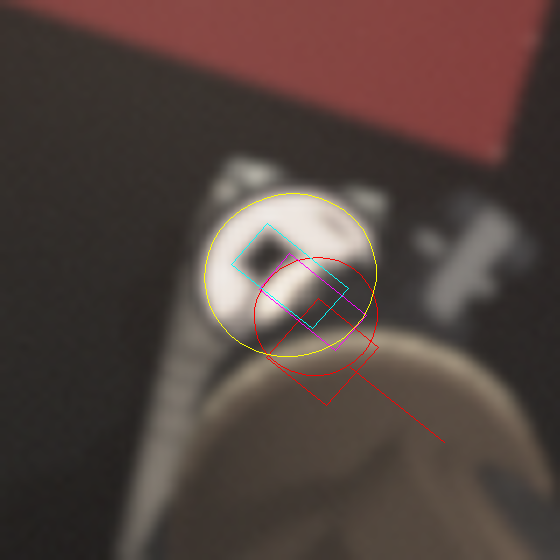

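```bash
cat > kin.py <<'E'
from plan import *
import itertools
# static readings: q, tcp, quat(wxyz)
D=[([1.0194114,.43521754,.02499127,1.57410056,-.01161564,1.13398693,-.07508718],[271.0,-562.9,244.9],[-7e-4,.974938,.222475,-2e-4])]
D.append(([0,.55,-.73,2.14,.6,.66,.72],[408.37,192.06,52.99],[0,-.151,.989,0]))
D.append(([.14,.37,-.2,1.81,.09,.97,-.8],[545.24,-47.32,196.39],[0,.907,.421,0]))
p,R,s=pose();D.append((s["qpos"],s["position"],s["eef_rot"]));print(s["qpos"].round(3),s["position"].round(1))
rx=lambda a:Ro.from_rotvec([a,0,0]);ry=lambda a:Ro.from_rotvec([0,a,0]);rz=lambda a:Ro.from_rotvec([0,0,a])
def fk(q,sg,L):
    # L: y0(base yaw), h shoulder, u, f, t, a1,a2,lat , yaw7
    y0,h,u,f,t,a1,a2,lat,y7=L
    R=rz(y0+sg[0]*q[0]);P=np.array([0,0,h])+R.apply([a1,lat,0])
    R=R*ry(q[1]);R=R*rz(sg[2]*q[2]);P=P+R.apply([a2,0,u])
    R=R*ry(sg[3]*q[3]);R=R*rz(sg[4]*q[4]);P=P+R.apply([-a2,0,f])
    R=R*ry(sg[5]*q[5]);R=R*rz(sg[6]*q[6]+y7);P=P+R.apply([0,0,t])
    return P,R
def fit(D):
    best=None
    for s in itertools.product((1,-1),repeat=4):
        sg=[s[0],1,s[1],1,s[2],1,s[3]]
        for y0 in (-.1,):
          for y7 in(0,1.57,3.14,-1.57):
            def res(L):
                o=[]
                for q,p,w in D:
                    P,R=fk(q,sg,L);o+=list((P-p)/10);o+=list((Ro.from_quat([*w[1:],w[0]]).inv()*R).as_rotvec()*30)
                return np.array(o)
            r=least_squares(res,[y0,350,400,400,300,0,0,0,y7],max_nfev=60)
            if best is None or r.cost<best[0]:best=(r.cost,sg,r.x,r.fun)
    return best
if __name__=="__main__":
    b=fit(D);print(b[0],b[1],b[2].round(3));print(b[3].round(2))
E
python3 kin.py
```

```text
[-0.273  0.276  0.181  2.238  0.74   0.244 -1.513] [568.7 -60.1 155.6]
0.11438965815508582 [-1, 1, -1, 1, -1, 1, -1] [-7.00000e-03  2.33870e+02  6.01318e+02  4.26470e+02  3.56846e+02
 -1.84390e+01  2.42100e+00 -4.90490e+01  1.56200e+00]
[ 0.08 -0.17 -0.25  0.   -0.   -0.06 -0.04  0.03  0.14 -0.1  -0.06  0.18
 -0.14  0.03  0.14 -0.05 -0.05 -0.04  0.   -0.01 -0.02 -0.04 -0.1  -0.08]
```

```bash
cat > ik.py <<'E'
from kin import *
sg=[-1,1,-1,1,-1,1,-1];b=fit(D);L=b[2]
lo=np.array([-2.62,-.44,-1.27,.08,-1.32,.12,-2.74]);hi=np.array([2.62,2.09,1.32,2.57,4.46,2,2.74])
def ik(p,R,q0,q3=None):
    def res(q):
        P,Q=fk(q,sg,L);o=list((P-p)/10)+list((R.inv()*Q).as_rotvec()*30)
        if q3 is not None:o.append(5*(q[2]-q3))
        return np.array(o+list(.001*(q-q0)))
    r=least_squares(res,np.clip(q0,lo+.01,hi-.01),bounds=(lo,hi));return r.x,np.abs(r.fun[:6]).max()
if __name__=="__main__":
    q0=pose()[2]["qpos"]
    for flip in(0,180):
     for a in(0,40,79):
      R=TI*rz(np.radians(a+flip));p=MP+MF[:,2]*29-R.apply(GT)
      for q3 in(-1.2,-.9,-.6,-.3,0,.3,.6,.9,1.2):
        best=min((ik(p,R,np.array([0,.5,q3,2,q5,.5,q7]),q3) for q5 in(0,1.5,3) for q7 in (-2,0,2)),key=lambda t:t[1])
        if best[1]<.2:print(flip,a,q3,best[0].round(2),round(best[1],3))
E
python3 ik.py
```

```text
[-0.273  0.276  0.181  2.238  0.74   0.244 -1.513] [568.7 -60.1 155.6]
0 0 -1.2 [ 0.73  0.72 -1.2   2.21  1.65  0.9  -2.24] 0.0
0 0 -0.9 [ 0.57  0.56 -0.9   2.22  1.63  0.65 -2.28] 0.0
0 0 -0.6 [ 0.36  0.46 -0.6   2.23  1.63  0.47 -2.33] 0.0
0 0 -0.3 [ 0.13  0.4  -0.3   2.25  1.64  0.34 -2.38] 0.0
0 0 0 [-0.11  0.38 -0.    2.27  1.71  0.22 -2.47] 0.0
0 0 0.3 [-0.34  0.38  0.28  2.3   1.91  0.12 -2.7 ] 0.066
0 0 0.9 [-0.79  0.48  0.9   2.35  4.37  0.2   1.11] 0.0
0 40 0.9 [-0.79  0.48  0.9   2.35  4.37  0.2   0.41] 0.0
0 79 -1.2 [ 0.74  0.72 -1.2   2.21  1.65  0.89  2.67] 0.0
0 79 -0.9 [ 0.58  0.56 -0.9   2.21  1.63  0.65  2.62] 0.0
0 79 -0.6 [ 0.36  0.46 -0.6   2.23  1.62  0.47  2.58] 0.0
0 79 -0.3 [ 0.13  0.4  -0.3   2.25  1.64  0.34  2.52] 0.0
0 79 0 [-0.11  0.38 -0.    2.27  1.71  0.22  2.43] 0.0
0 79 0.3 [-0.34  0.38  0.28  2.3   1.91  0.12  2.21] 0.066
0 79 0.9 [-0.79  0.48  0.9   2.35  4.37  0.2  -0.27] 0.0
180 0 -1.2 [ 0.74  0.72 -1.2   2.21  1.65  0.89  0.9 ] 0.0
180 0 -0.9 [ 0.58  0.56 -0.9   2.22  1.63  0.65  0.86] 0.0
180 0 -0.6 [ 0.36  0.46 -0.6   2.23  1.63  0.47  0.81] 
[... 310 characters left out ...]
0.57  0.56 -0.9   2.22  1.63  0.65  0.16] 0.0
180 40 -0.6 [ 0.36  0.46 -0.6   2.23  1.63  0.47  0.11] 0.0
180 40 -0.3 [ 0.13  0.4  -0.3   2.25  1.65  0.34  0.05] 0.0
180 40 0 [-0.11  0.38 -0.    2.28  1.72  0.22 -0.04] 0.0
180 40 0.3 [-0.34  0.38  0.28  2.3   1.94  0.12 -0.28] 0.065
180 40 0.9 [-0.79  0.48  0.9   2.35  4.35  0.2  -2.71] 0.0
180 79 -1.2 [ 0.74  0.72 -1.2   2.21  1.65  0.9  -0.48] 0.0
180 79 -0.9 [ 0.57  0.56 -0.9   2.22  1.63  0.65 -0.52] 0.0
180 79 -0.6 [ 0.36  0.46 -0.6   2.23  1.63  0.47 -0.57] 0.0
180 79 -0.3 [ 0.13  0.4  -0.3   2.25  1.65  0.34 -0.63] 0.0
180 79 0 [-0.11  0.38 -0.    2.28  1.72  0.22 -0.72] 0.0
180 79 0.3 [-0.34  0.38  0.28  2.3   1.94  0.12 -0.96] 0.057
```

The kinematic fit shows this grasp can insert (q7≈-2.4) but has no room to turn 79° afterwards. I'll insert, release, regrip half a turn round, then turn. First I'll let the arm converge.

Request:
arm_command(series=[{"delta_pos": [0,0,0],"rot": [0,0,0],"gripper": 1},{"delta_pos": [0,0,0],"rot": [0,0,0],"gripper": 1},{"delta_pos": [0,0,0],"rot": [0,0,0],"gripper": 1},{"delta_pos": [0,0,0],"rot": [0,0,0],"gripper": 1}])

```text
clock: 8.42
position: [568.2, -62.0, 155.3]
eef_rot: [0.173, 0.883, 0.4, 0.175]
contact_force: [-0.6, 0.5, -2.1]
gripper_width: 21.7
```

```bash
python3 - <<'E'
from st import *
st()
E
```

```text
t 8.4167 foot in mouth [ 5.9  7.  29.7] F mouth [ 0.4 -1.7 -1.4] M [-0.63 -0.2   0.05]
rot to TI [-2.79  2.39 -0.38] q [-0.27  0.28  0.19  2.24  0.75  0.24 -1.52] w 21.7
```

```bash
cat > go.py <<'E'
from st import *
import sys
# go.py out n [g] [dx dy]: foot height above face
o=float(sys.argv[1]);n=int(sys.argv[2]);g=float(sys.argv[3]) if len(sys.argv)>3 else 1
dx,dy=(float(sys.argv[4]),float(sys.argv[5])) if len(sys.argv)>5 else (0,0)
p,R,s=st()
a,P,Q=rows(p,R,tcp_for(MP+MF@np.array([dx,dy,46+o]),TI),(R.inv()*TI).as_rotvec(degrees=True),n,g);show(a)
E
python3 go.py 22 4
```

```text
t 8.4167 foot in mouth [ 5.9  7.  29.7] F mouth [ 0.4 -1.7 -1.4] M [-0.63 -0.2   0.05]
rot to TI [-2.79  2.39 -0.38] q [-0.27  0.28  0.19  2.24  0.75  0.24 -1.52] w 21.7
[{"delta_pos": [0.11, -0.21, 0.2], "rot": [-0.7, 0.6, -0.09], "gripper": 1}, {"delta_pos": [0.11, -0.22, 0.19], "rot": [-0.7, 0.6, -0.09], "gripper": 1}, {"delta_pos": [0.11, -0.22, 0.19], "rot": [-0.7, 0.6, -0.09], "gripper": 1}, {"delta_pos": [0.1, -0.22, 0.2], "rot": [-0.7, 0.6, -0.09], "gripper": 1}]
```

Request:
arm_command(series=[{"delta_pos": [0.1,-0.2,0.2],"rot": [-0.7,0.6,-0.1],"gripper": 1},{"delta_pos": [0.1,-0.2,0.2],"rot": [-0.7,0.6,-0.1],"gripper": 1},{"delta_pos": [0.1,-0.2,0.2],"rot": [-0.7,0.6,-0.1],"gripper": 1},{"delta_pos": [0.1,-0.2,0.2],"rot": [-0.7,0.6,-0.1],"gripper": 1},{"delta_pos": [0,0,0],"rot": [0,0,0],"gripper": 1}])

```text
clock: 8.83
position: [568.8, -55.2, 145.7]
eef_rot: [0.186, 0.873, 0.404, 0.2]
contact_force: [-0.3, 0.6, -1.3]
gripper_width: 21.3
```

```bash
python3 go.py 22 4
```

```text
t 8.8333 foot in mouth [ 0.6  0.3 22.2] F mouth [-0.  -1.2 -0.9] M [-0.67 -0.2   0.04]
rot to TI [-0.18  0.21  0.15] q [-0.45  0.3   0.38  2.31  1.2   0.12 -1.99] w 21.3
[{"delta_pos": [0.01, -0.01, 0.01], "rot": [-0.04, 0.05, 0.04], "gripper": 1}, {"delta_pos": [0.01, -0.01, 0.0], "rot": [-0.04, 0.05, 0.04], "gripper": 1}, {"delta_pos": [0.01, -0.01, 0.01], "rot": [-0.04, 0.05, 0.04], "gripper": 1}, {"delta_pos": [0.02, -0.01, 0.01], "rot": [-0.04, 0.05, 0.04], "gripper": 1}]
```

```bash
python3 ov.py b; python3 -c "
from rig import *
print(sense()['qpos'])"
```

```text
t 8.8333 foot in mouth [ 0.6  0.3 22.2] F mouth [-0.  -1.2 -0.9] M [-0.67 -0.2   0.04]
rot to TI [-0.18  0.21  0.15] q [-0.45  0.3   0.38  2.31  1.2   0.12 -1.99] w 21.3
[-0.44632922  0.29923493  0.37490446  2.30764171  1.18498817  0.12229313
 -1.97330026]
```

View pics/b_scene.png

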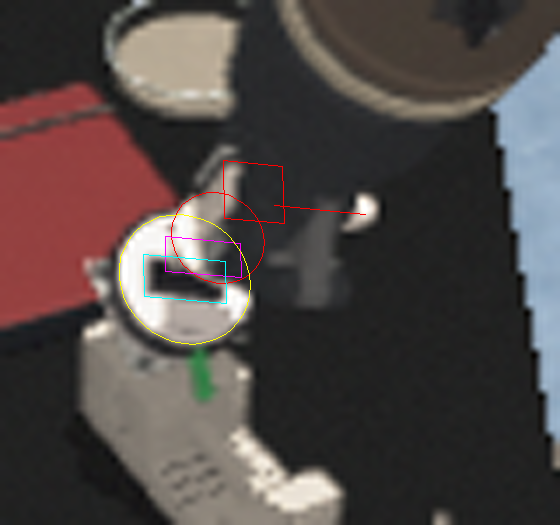

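View pics/b_scene_raw.png

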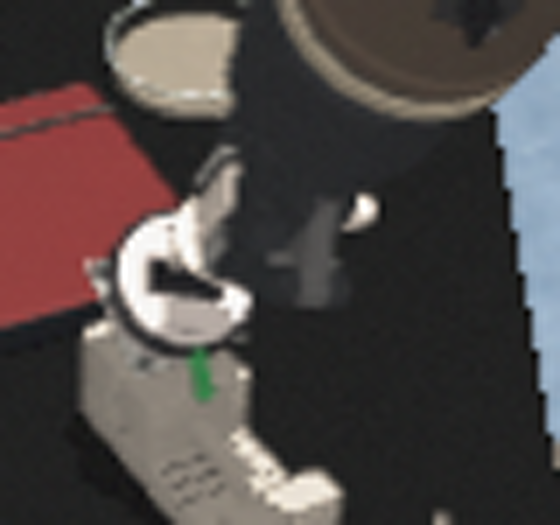

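```bash
python3 go.py 8 4; python3 - <<'E'
from kin import *
p,R,s=pose();P,Q=fk(s["qpos"],[-1,1,-1,1,-1,1,-1],fit(D)[2]);print(P-p)
E
```

```text
t 8.9333 foot in mouth [ 0.7  0.9 22.4] F mouth [-0.2 -0.8 -0.4] M [-0.63 -0.28 -0.01]
rot to TI [-0.2   0.24  0.11] q [-0.45  0.3   0.37  2.31  1.18  0.12 -1.97] w 21.5
[{"delta_pos": [0.01, -0.02, 0.36], "rot": [-0.05, 0.06, 0.03], "gripper": 1}, {"delta_pos": [0.02, -0.03, 0.36], "rot": [-0.05, 0.06, 0.03], "gripper": 1}, {"delta_pos": [0.01, -0.02, 0.36], "rot": [-0.05, 0.06, 0.03], "gripper": 1}, {"delta_pos": [0.01, -0.03, 0.36], "rot": [-0.05, 0.06, 0.03], "gripper": 1}]
[-0.446  0.299  0.375  2.308  1.185  0.122 -1.973] [569.1 -55.5 146.1]
[ 0.31513129 -0.34151506 -1.39863877]
```

Request:
arm_command(series=[{"delta_pos": [0.02,-0.04,0.35],"rot": [-0.05,0.06,0.03],"gripper": 1},{"delta_pos": [0.02,-0.04,0.35],"rot": [-0.05,0.06,0.03],"gripper": 1},{"delta_pos": [0.02,-0.02,0.35],"rot": [-0.05,0.06,0.03],"gripper": 1},{"delta_pos": [0.02,-0.02,0.3],"rot": [-0.05,0.06,0.03],"gripper": 1},{"delta_pos": [0,0,0],"rot": [0,0,0],"gripper": 1}])

```text
clock: 9.35
position: [576.0, -56.8, 134.2]
eef_rot: [0.187, 0.873, 0.402, 0.203]
contact_force: [0.1, -0.3, -0.3]
gripper_width: 21.3
```

```bash
python3 go.py 2 2
```

```text
t 9.35 foot in mouth [-0.2  0.3  8.6] F mouth [ 0.2  0.1 -0.3] M [-0.68 -0.26  0.04]
rot to TI [ 0.03 -0.   -0.1 ] q [-0.39  0.33  0.31  2.3   1.51  0.12 -2.3 ] w 21.3
[{"delta_pos": [-0.01, -0.01, 0.33], "rot": [0.01, -0.0, -0.05], "gripper": 1}, {"delta_pos": [-0.01, -0.02, 0.34], "rot": [0.01, -0.0, -0.05], "gripper": 1}]
```

Request:
arm_command(series=[{"delta_pos": [-0.01,-0.02,0.3],"rot": [0,0,-0.05],"gripper": 1},{"delta_pos": [-0.01,-0.02,0.3],"rot": [0,0,-0.05],"gripper": 1},{"delta_pos": [0,0,0.2],"rot": [0,0,0],"gripper": 1},{"delta_pos": [0,0,0],"rot": [0,0,0],"gripper": 1}])

```text
clock: 9.68
position: [579.5, -57.9, 127.3]
eef_rot: [0.187, 0.873, 0.403, 0.203]
contact_force: [0.7, -0.9, -1.1]
gripper_width: 21.2
```

```bash
python3 ov.py c;python3 go.py -6 2
```

```text
t 9.6833 foot in mouth [ 0.1 -0.2  0.8] F mouth [ 0.5  0.5 -1.4] M [-0.61 -0.31 -0.  ]
rot to TI [0.03 0.   0.02] q [-0.35  0.35  0.27  2.3   1.63  0.13 -2.42] w 21.2
t 9.7833 foot in mouth [-0.  -0.2  1. ] F mouth [ 0.1 -0.4  0.4] M [-0.62 -0.28  0.05]
rot to TI [ 0.03 -0.01  0.01] q [-0.35  0.35  0.27  2.3   1.63  0.13 -2.42] w 21.2
[{"delta_pos": [-0.0, 0.01, 0.35], "rot": [0.02, -0.01, 0.01], "gripper": 1}, {"delta_pos": [-0.0, 0.01, 0.35], "rot": [0.02, -0.01, 0.01], "gripper": 1}]
```

View pics/c_scene.png

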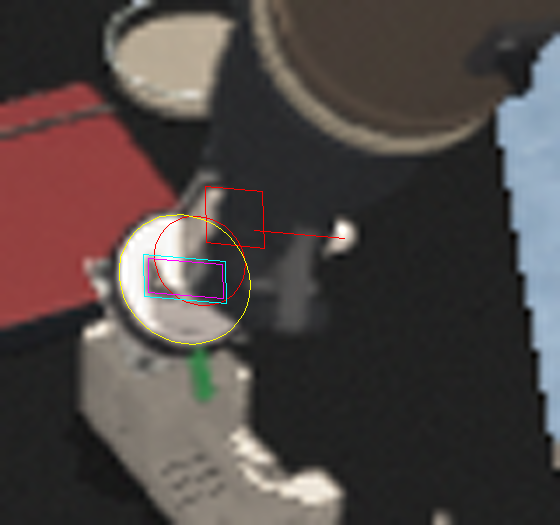

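The crop shows the foot outline (magenta) centred in the slot outline (cyan) near (185,278), and the barb end matches the prediction near (345,238). I'll go in by steps and watch the force.

Request:
arm_command(series=[{"delta_pos": [0,0,0.2],"rot": [0,0,0],"gripper": 1},{"delta_pos": [0,0,0.2],"rot": [0,0,0],"gripper": 1},{"delta_pos": [0,0,0.1],"rot": [0,0,0],"gripper": 1},{"delta_pos": [0,0,0],"rot": [0,0,0],"gripper": 1}])

```text
clock: 10.12
position: [581.9, -58.3, 122.8]
eef_rot: [0.187, 0.873, 0.403, 0.203]
contact_force: [-0.2, 0.6, -1.4]
gripper_width: 20.9
```

```bash
python3 go.py -10 2
```

```text
t 10.1167 foot in mouth [-0.2 -0.6 -4.3] F mouth [-0.1 -1.2 -1. ] M [-0.67 -0.21 -0.03]
rot to TI [ 0.01 -0.02  0.06] q [-0.32  0.36  0.24  2.3   1.7   0.14 -2.48] w 20.9
[{"delta_pos": [-0.01, 0.03, 0.29], "rot": [0.01, -0.01, 0.03], "gripper": 1}, {"delta_pos": [-0.0, 0.04, 0.28], "rot": [0.01, -0.01, 0.03], "gripper": 1}]
```

Request:
arm_command(series=[{"delta_pos": [0,0.03,0.2],"rot": [0,0,0],"gripper": 1},{"delta_pos": [0,0.03,0.2],"rot": [0,0,0],"gripper": 1},{"delta_pos": [0,0,0.15],"rot": [0,0,0],"gripper": 1},{"delta_pos": [0,0,0],"rot": [0,0,0],"gripper": 1}])

```text
clock: 10.45
position: [585.0, -59.7, 118.3]
eef_rot: [0.187, 0.873, 0.403, 0.203]
contact_force: [0.2, 0.3, -1.5]
gripper_width: 21.2
```

```bash
python3 go.py -17 2
```

```text
t 10.45 foot in mouth [-0.1 -0.1 -9.9] F mouth [-0.1 -0.8 -1.3] M [-0.66 -0.2  -0.03]
rot to TI [ 0.01 -0.01  0.05] q [-0.29  0.37  0.2   2.29  1.75  0.15 -2.53] w 21.2
[{"delta_pos": [-0.0, 0.0, 0.36], "rot": [0.01, -0.01, 0.03], "gripper": 1}, {"delta_pos": [-0.01, 0.01, 0.35], "rot": [0.01, -0.01, 0.03], "gripper": 1}]
```

Request:
arm_command(series=[{"delta_pos": [0,0,0.2],"rot": [0,0,0],"gripper": 1},{"delta_pos": [0,0,0.2],"rot": [0,0,0],"gripper": 1},{"delta_pos": [0,0,0.1],"rot": [0,0,0],"gripper": 1},{"delta_pos": [0,0,0],"rot": [0,0,0],"gripper": 1}])

```text
clock: 10.78
position: [587.5, -60.4, 114.1]
eef_rot: [0.187, 0.873, 0.403, 0.203]
contact_force: [1.2, 0.2, -0.6]
gripper_width: 21.0
```

```bash
python3 go.py -17 2
```

```text
t 10.7833 foot in mouth [ -0.1  -0.  -14.8] F mouth [-0.8  0.3 -1.1] M [-0.67 -0.25  0.01]
rot to TI [ 0.01 -0.02  0.05] q [-0.26  0.38  0.17  2.29  1.79  0.16 -2.57] w 21.0
[{"delta_pos": [-0.0, 0.0, 0.11], "rot": [0.01, -0.01, 0.03], "gripper": 1}, {"delta_pos": [-0.01, 0.01, 0.11], "rot": [0.01, -0.01, 0.03], "gripper": 1}]
```

Request:
arm_command(series=[{"delta_pos": [0,0,0.1],"rot": [0,0,0],"gripper": 1},{"delta_pos": [0,0,0.1],"rot": [0,0,0],"gripper": 1},{"delta_pos": [0,0,0.1],"rot": [0,0,0],"gripper": 1},{"delta_pos": [0,0,0],"rot": [0,0,0],"gripper": 1}])

```text
clock: 11.12
position: [588.9, -60.8, 112.1]
eef_rot: [0.187, 0.873, 0.403, 0.203]
contact_force: [-4.8, 1.5, 6.6]
gripper_width: 20.8
```

```bash
python3 go.py -17 2
```

```text
t 11.1167 foot in mouth [ -0.3   0.  -17.2] F mouth [ 0.3 -0.7  8.2] M [-0.75 -0.34 -0.  ]
rot to TI [ 0.04 -0.06  0.05] q [-0.24  0.39  0.15  2.28  1.81  0.17 -2.59] w 20.8
[{"delta_pos": [-0.01, -0.0, -0.01], "rot": [0.02, -0.03, 0.02], "gripper": 1}, {"delta_pos": [-0.01, -0.0, -0.01], "rot": [0.02, -0.03, 0.02], "gripper": 1}]
```

Foot is home (−17.2 mm with an 8 N axial contact). Release and back off along the axis.

Request:
arm_command(series=[{"delta_pos": [0,0,0],"rot": [0,0,0],"gripper": -1},{"delta_pos": [0,0,0],"rot": [0,0,0],"gripper": -1},{"delta_pos": [0,0,0],"rot": [0,0,0],"gripper": -1},{"delta_pos": [0,0,0],"rot": [0,0,0],"gripper": -1},{"delta_pos": [0,0,-0.5],"rot": [0,0,0],"gripper": -1},{"delta_pos": [0,0,-1.5],"rot": [0,0,0],"gripper": -1},{"delta_pos": [0,0,-2],"rot": [0,0,0],"gripper": -1},{"delta_pos": [0,0,-1.5],"rot": [0,0,0],"gripper": -1}])

```text
clock: 11.78
position: [564.7, -53.2, 152.7]
eef_rot: [0.187, 0.873, 0.403, 0.202]
contact_force: [0.3, -0.7, 0.3]
gripper_width: 84.9
```

```bash
python3 - <<'E'
from st import *
p,R,s=st()
print(MF.T@(p-MP))
im=capture("scene");cv2.imwrite("pics/sc5.png",cv2.resize(im[90:165,245:325,::-1],None,fx=7,fy=7,interpolation=2))
E
```

```text
t 11.7833 foot in mouth [ 0.   0.1 30.6] F mouth [ 0.3  0.7 -0. ] M [-0.46 -0.24 -0.02]
rot to TI [0.06 0.06 0.11] q [-0.36  0.27  0.26  2.31  1.23  0.17 -2.02] w 84.9
[-0.80732652  0.07670381 70.57175282]
```

View pics/sc5.png

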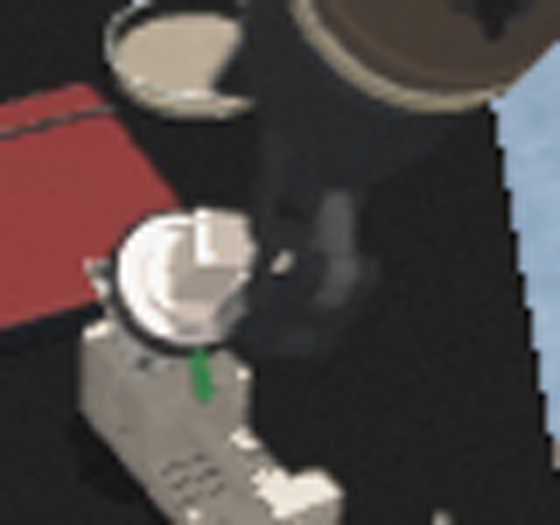

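The elbow stays seated in the coupling at crop (205,265), with its barb at (280,262), and the gripper is clear above it. Next, half a turn of the tool.

Request:
arm_command(series=[{"delta_pos": [0,0,-0.7],"rot": [0,0,-6.92],"gripper": -1},{"delta_pos": [0,0,0],"rot": [0,0,-6.92],"gripper": -1},{"delta_pos": [0,0,0],"rot": [0,0,-6.92],"gripper": -1},{"delta_pos": [0,0,0],"rot": [0,0,-6.92],"gripper": -1},{"delta_pos": [0,0,0],"rot": [0,0,-6.92],"gripper": -1},{"delta_pos": [0,0,0],"rot": [0,0,-6.92],"gripper": -1},{"delta_pos": [0,0,0],"rot": [0,0,-6.92],"gripper": -1},{"delta_pos": [0,0,0],"rot": [0,0,-6.92],"gripper": -1}])

```text
clock: 12.5
position: [561.7, -52.5, 158.5]
eef_rot: [0.261, 0.583, 0.764, 0.092]
contact_force: [0.2, -1.3, -0.2]
gripper_width: 85.7
```

Request:
arm_command(series=[{"delta_pos": [0,0,0],"rot": [0,0,-6.92],"gripper": -1},{"delta_pos": [0,0,0],"rot": [0,0,-6.92],"gripper": -1},{"delta_pos": [0,0,0],"rot": [0,0,-6.92],"gripper": -1},{"delta_pos": [0,0,0],"rot": [0,0,-6.92],"gripper": -1},{"delta_pos": [0,0,0],"rot": [0,0,-6.92],"gripper": -1},{"delta_pos": [0,0,0],"rot": [0,0,-6.92],"gripper": -1},{"delta_pos": [0,0,0],"rot": [0,0,-6.92],"gripper": -1},{"delta_pos": [0,0,0],"rot": [0,0,-6.92],"gripper": -1}])

```text
clock: 13.17
position: [561.7, -52.5, 158.5]
eef_rot: [0.274, 0.162, 0.947, -0.04]
contact_force: [-0.8, -0.8, -0.7]
gripper_width: 85.6
```

```bash
python3 - <<'E'
from st import *
p,R,s=st()
print(MF.T@(p-MP))
E
```

```text
t 13.1667 foot in mouth [-1.1  1.5 37.2] F mouth [ 1.3 -0.3 -0.3] M [-0.52 -0.21 -0.05]
rot to TI [7.0000e-02 1.4000e-01 1.1112e+02] q [-0.12  0.26 -0.04  2.29  1.26  0.27 -0.11] w 85.6
[-0.8063742   0.69352664 77.14759067]
```

Request:
arm_command(series=[{"delta_pos": [0,0,0],"rot": [0,0,-6.92],"gripper": -1},{"delta_pos": [0,0,0],"rot": [0,0,-6.92],"gripper": -1},{"delta_pos": [0,0,0],"rot": [0,0,-6.92],"gripper": -1},{"delta_pos": [0,0,0],"rot": [0,0,-6.92],"gripper": -1},{"delta_pos": [0,0,0],"rot": [0,0,-6.92],"gripper": -1},{"delta_pos": [0,0,0],"rot": [0,0,-6.92],"gripper": -1},{"delta_pos": [0,0,0],"rot": [0,0,-6.92],"gripper": -1},{"delta_pos": [0,0,0],"rot": [0,0,-6.92],"gripper": -1}])

```text
clock: 13.83
position: [561.7, -52.5, 158.5]
eef_rot: [0.224, -0.297, 0.914, -0.162]
contact_force: [0.6, 0.1, 0.2]
gripper_width: 85.5
```

Request:
arm_command(series=[{"delta_pos": [0,0,0],"rot": [0,0,-6.92],"gripper": -1},{"delta_pos": [0,0,0],"rot": [0,0,-5],"gripper": -1},{"delta_pos": [0,0,0],"rot": [0,0,0],"gripper": -1}])

```text
clock: 14.08
position: [561.7, -52.5, 158.5]
eef_rot: [0.206, -0.389, 0.879, -0.184]
contact_force: [-0.3, 0.3, 0.1]
gripper_width: 85.1
```

```bash
cat > go2.py <<'E'
from st import *
import sys
T2=TI*Ro.from_rotvec([0,0,np.pi])
def st2():
    p,R,s=pose();print("t",s["clock"],"tcp in mouth",(MF.T@(p-MP)).round(1),"F",(MF.T@s["contact_force"]).round(1),"M",(MF.T@s["ft_torque"]).round(2),"q",s["qpos"].round(2),"w",round(s["gripper_width"],1));return p,R,s
if __name__=="__main__":
    z=float(sys.argv[1]);n=int(sys.argv[2])
    p,R,s=st2();rv=(R.inv()*T2).as_rotvec(degrees=True);print(rv)
    a,P,Q=rows(p,R,MP+MF[:,2]*z,rv,n,-1);show(a)
E
python3 go2.py 77 2
python3 - <<'E'
from h import *
for n,b in (("scene",(235,90,315,165)),("top",(290,110,370,190))):
    im=capture(n);cv2.imwrite(f"pics/d_{n}.png",cv2.resize(im[b[1]:b[3],b[0]:b[2],::-1],None,fx=7,fy=7,interpolation=2))
E
```

```text
t 14.0833 tcp in mouth [-0.8  0.7 77.2] F [-0.1 -0.3  0.3] M [-0.48 -0.22 -0.  ] q [-0.02  0.26 -0.15  2.28  1.29  0.3   1.04] w 85.1
[-0.12583139 -0.01885496 -1.7134834 ]
[{"delta_pos": [0.04, 0.03, 0.01], "rot": [-0.06, -0.01, -0.86], "gripper": -1}, {"delta_pos": [0.04, 0.03, 0.01], "rot": [-0.06, -0.01, -0.86], "gripper": -1}]
```

View pics/d_scene.png

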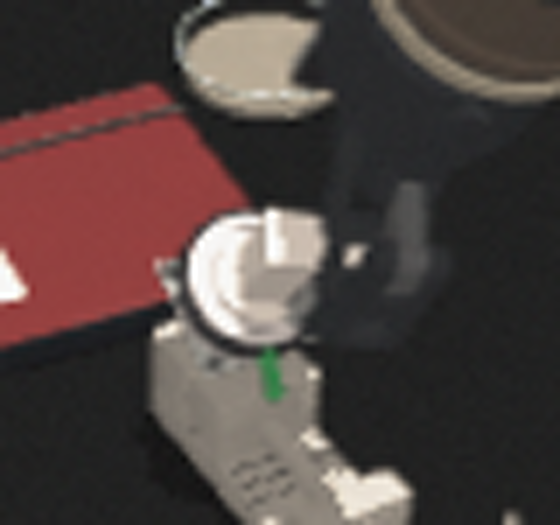

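View pics/d_top.png

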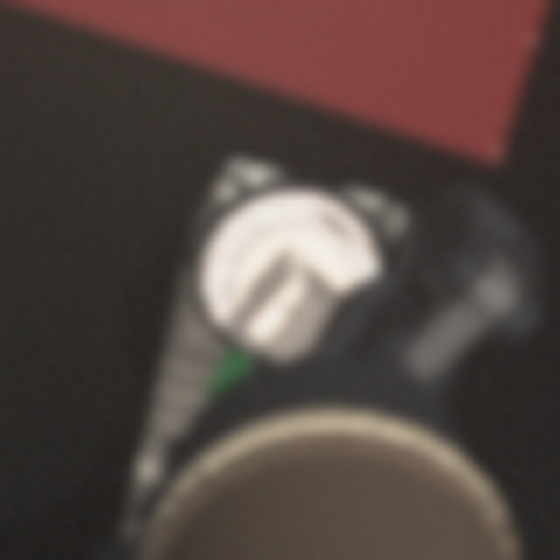

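Request:
arm_command(series=[{"delta_pos": [0.08,0.06,1],"rot": [-0.06,0,-0.86],"gripper": -1},{"delta_pos": [0,0,1],"rot": [-0.06,0,-0.86],"gripper": -1},{"delta_pos": [0,0,1],"rot": [0,0,0],"gripper": -1},{"delta_pos": [0,0,1],"rot": [0,0,0],"gripper": -1},{"delta_pos": [0,0,0],"rot": [0,0,0],"gripper": -1}])

```text
clock: 14.6
position: [581.0, -59.3, 122.9]
eef_rot: [0.203, -0.4, 0.875, -0.186]
contact_force: [-0.1, 0.3, 0.2]
gripper_width: 85.5
```

```bash
python3 go2.py 24.5 2
```

```text
t 14.6 tcp in mouth [ 0.3 -0.5 36.1] F [-0.2 -0.1  0.3] M [-0.46 -0.25 -0.01] q [-0.03  0.36 -0.12  2.27  1.58  0.27  0.79] w 85.5
[ 0.06787042 -0.08035623 -0.36651121]
[{"delta_pos": [-0.02, -0.03, 0.58], "rot": [0.03, -0.04, -0.18], "gripper": -1}, {"delta_pos": [-0.01, -0.02, 0.58], "rot": [0.03, -0.04, -0.18], "gripper": -1}]
```

Request:
arm_command(series=[{"delta_pos": [-0.02,-0.03,0.6],"rot": [0,0,-0.18],"gripper": -1},{"delta_pos": [-0.01,-0.02,0.58],"rot": [0,0,-0.18],"gripper": -1},{"delta_pos": [0,0,0],"rot": [0,0,0],"gripper": 1},{"delta_pos": [0,0,0],"rot": [0,0,0],"gripper": 1},{"delta_pos": [0,0,0],"rot": [0,0,0],"gripper": 1},{"delta_pos": [0,0,0],"rot": [0,0,0],"gripper": 1},{"delta_pos": [0,0,0],"rot": [0,0,0],"gripper": 1},{"delta_pos": [0,0,0],"rot": [0,0,0],"gripper": 1}], grip_force=80)

```text
clock: 15.27
position: [587.0, -60.9, 115.1]
eef_rot: [0.203, -0.404, 0.872, -0.187]
contact_force: [-3.8, 0.4, 5.8]
gripper_width: 20.8
```

```bash
python3 go2.py 24.5 2
```

```text
t 15.2667 tcp in mouth [-0.5  0.4 26.2] F [0.7 0.2 7. ] M [-0.71 -0.34  0.01] q [-0.02  0.38 -0.13  2.27  1.65  0.27  0.73] w 20.8
[-0.00969239  0.00619233  0.13917903]
[{"delta_pos": [0.02, 0.02, 0.09], "rot": [-0.0, 0.0, 0.07], "gripper": -1}, {"delta_pos": [0.03, 0.02, 0.08], "rot": [-0.0, 0.0, 0.07], "gripper": -1}]
```

Request:
arm_command(series=[{"delta_pos": [0,0,0],"rot": [0,0,4],"gripper": 1},{"delta_pos": [0,0,0],"rot": [0,0,5],"gripper": 1},{"delta_pos": [0,0,0],"rot": [0,0,5],"gripper": 1},{"delta_pos": [0,0,0],"rot": [0,0,5],"gripper": 1},{"delta_pos": [0,0,0],"rot": [0,0,5],"gripper": 1},{"delta_pos": [0,0,0],"rot": [0,0,0],"gripper": 1}])

```text
clock: 15.77
position: [586.7, -61.3, 115.1]
eef_rot: [0.237, -0.211, 0.938, -0.14]
contact_force: [-6.9, 1.2, 9.2]
gripper_width: 21.1
```

```bash
python3 go2.py 24.5 2
```

```text
t 15.7667 tcp in mouth [ 0.1  0.4 26.3] F [ 1.3 -0.6 11.5] M [-0.75 -0.66  0.02] q [ 0.03  0.38 -0.19  2.26  1.64  0.3   0.32] w 21.1
[ -0.02519075  -0.02794858 -24.18687366]
[{"delta_pos": [0.01, 0.02, 0.09], "rot": [-0.01, -0.01, -12.09], "gripper": -1}, {"delta_pos": [-0.0, 0.02, 0.09], "rot": [-0.01, -0.01, -12.09], "gripper": -1}]
```

```bash
cat > snap.py <<'E'
from h import *
import sys
for n,b in (("scene",(235,90,315,165)),("top",(290,110,370,190))):
    im=capture(n);cv2.imwrite(f"pics/{sys.argv[1]}_{n}.png",cv2.resize(im[b[1]:b[3],b[0]:b[2],::-1],None,fx=7,fy=7,interpolation=2))
E
python3 snap.py e
```

```text
(no output)
```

View pics/e_scene.png

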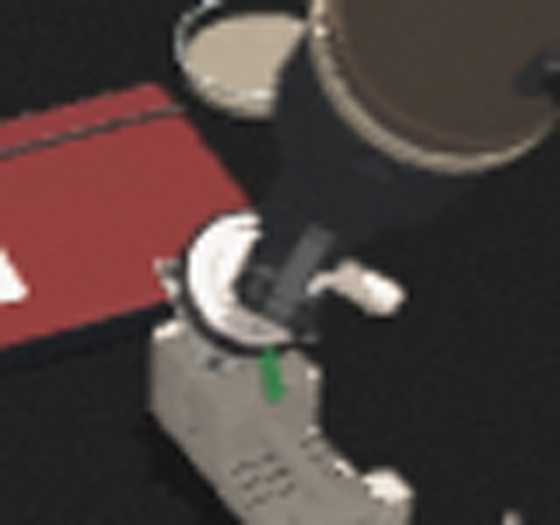

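The barb, now at crop (370,285), has turned with the tool and the elbow is still seated. I'll turn on to about 66° and check again.

Request:
arm_command(series=[{"delta_pos": [0,0,0],"rot": [0,0,5],"gripper": 1},{"delta_pos": [0,0,0],"rot": [0,0,6],"gripper": 1},{"delta_pos": [0,0,0],"rot": [0,0,6],"gripper": 1},{"delta_pos": [0,0,0],"rot": [0,0,6],"gripper": 1},{"delta_pos": [0,0,0],"rot": [0,0,6],"gripper": 1},{"delta_pos": [0,0,0],"rot": [0,0,6],"gripper": 1},{"delta_pos": [0,0,0],"rot": [0,0,6],"gripper": 1},{"delta_pos": [0,0,0],"rot": [0,0,0],"gripper": 1}])

```text
clock: 16.53
position: [586.5, -61.2, 115.1]
eef_rot: [0.271, 0.132, 0.952, -0.048]
contact_force: [-9.3, 1.3, 12.4]
gripper_width: 21.0
```

```bash
python3 go2.py 24.5 2; python3 snap.py f
```

```text
t 16.5333 tcp in mouth [ 0.1  0.2 26.4] F [ 1.9 -0.5 15.4] M [-0.91 -0.69  0.09] q [ 0.11  0.39 -0.28  2.26  1.63  0.33 -0.37] w 21.0
[-3.06471760e-02 -2.25523633e-02 -6.52308056e+01]
[{"delta_pos": [0.01, 0.01, 0.1], "rot": [-0.02, -0.01, -32.62], "gripper": -1}, {"delta_pos": [-0.0, 0.01, 0.09], "rot": [-0.02, -0.01, -32.62], "gripper": -1}]
```

View pics/f_scene.png

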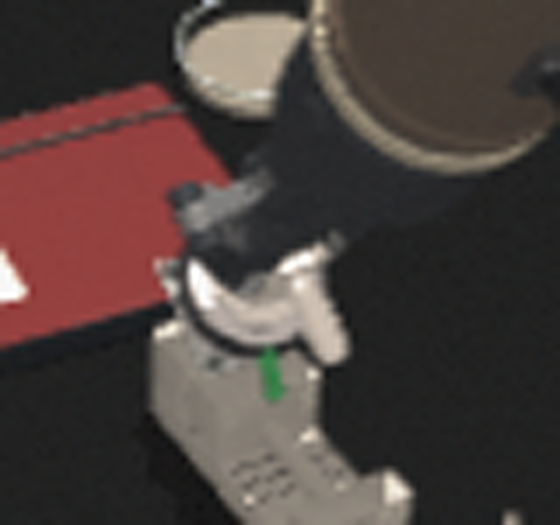

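View pics/f_top.png

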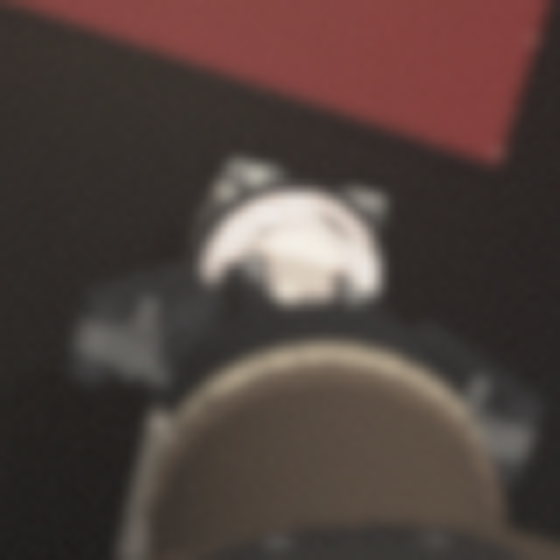

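```bash
python3 - <<'E'
from plan import *
for a in (60,65.2,70,75,79):
    t=np.radians(a);X=MP+MF@np.array([46*np.cos(t),-46*np.sin(t),35])
    print(a,((proj("scene",X)[0]-[235,90]+.5)*7).round(0))
E
python3 - <<'E'
import sys;sys.path.insert(0,'.')
from h import *
print([(d["p"],d["xy"]) for d in landmark_of("barb_end","scene")][:3], [(d["p"],d["xy"]) for d in landmark_of("mark_over","scene")][:3])
E
```

```text
60 [343. 351.]
65.2 [333. 355.]
70 [324. 358.]
75 [315. 360.]
79 [307. 362.]
[(0.88, [301.9, 214.6]), (0.72, [264.6, 210.8]), (0.62, [281.0, 140.3])] [(0.55, [278.4, 143.6])]
```

The barb end at crop (333,350) matches the prediction for 65° (333,355), so there is no slip. About 13° is left.

Request:
arm_command(series=[{"delta_pos": [0,0,0],"rot": [0,0,4.5],"gripper": 1},{"delta_pos": [0,0,0],"rot": [0,0,4.5],"gripper": 1},{"delta_pos": [0,0,0],"rot": [0,0,4],"gripper": 1},{"delta_pos": [0,0,0],"rot": [0,0,0],"gripper": 1},{"delta_pos": [0,0,0],"rot": [0,0,0],"gripper": 1},{"delta_pos": [0,0,0],"rot": [0,0,0],"gripper": 1},{"delta_pos": [0,0,0],"rot": [0,0,0],"gripper": 1}])

```text
clock: 17.32
position: [586.5, -61.2, 115.1]
eef_rot: [0.275, 0.235, 0.932, -0.018]
contact_force: [-9.4, -1.0, 12.7]
gripper_width: 21.3
```

```bash
python3 go2.py 24.5 2; python3 snap.py g
```

```text
t 17.3167 tcp in mouth [ 0.1  0.3 26.5] F [ 3.8  1.  15.3] M [-0.93 -0.81  0.09] q [ 0.13  0.4  -0.31  2.26  1.62  0.35 -0.59] w 21.3
[-3.95607494e-02 -1.44633051e-02 -7.78474071e+01]
[{"delta_pos": [0.01, 0.01, 0.1], "rot": [-0.02, -0.01, -38.92], "gripper": -1}, {"delta_pos": [0.01, 0.01, 0.1], "rot": [-0.02, -0.01, -38.92], "gripper": -1}]
```

View pics/g_scene.png

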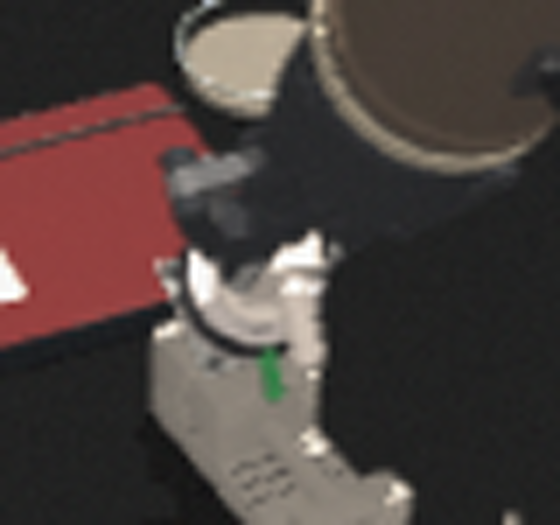

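Barb end is at crop (310,357), which matches the pointer prediction of (308,362). Release and back off.

Request:
arm_command(series=[{"delta_pos": [0,0,0],"rot": [0,0,0],"gripper": -1},{"delta_pos": [0,0,0],"rot": [0,0,0],"gripper": -1},{"delta_pos": [0,0,0],"rot": [0,0,0],"gripper": -1},{"delta_pos": [0,0,0],"rot": [0,0,0],"gripper": -1},{"delta_pos": [0,0,-1],"rot": [0,0,0],"gripper": -1},{"delta_pos": [0,0,-2.5],"rot": [0,0,0],"gripper": -1},{"delta_pos": [0,0,-4],"rot": [0,0,0],"gripper": -1},{"delta_pos": [0,0,-4],"rot": [0,0,0],"gripper": -1}])

```text
clock: 18.08
position: [539.3, -46.5, 196.0]
eef_rot: [0.275, 0.236, 0.932, -0.019]
contact_force: [0.7, -0.7, 0.5]
gripper_width: 85.7
```

Request:
arm_command(series=[{"delta_pos": [0,0,-4],"rot": [0,0,0],"gripper": -1},{"delta_pos": [0,0,-4],"rot": [0,0,0],"gripper": -1},{"delta_pos": [0,0,-3],"rot": [0,0,0],"gripper": -1},{"delta_pos": [0,0,0],"rot": [0,0,0],"gripper": -1},{"delta_pos": [0,0,0],"rot": [0,0,0],"gripper": -1}])

```text
clock: 18.5
position: [490.0, -31.0, 284.1]
eef_rot: [0.278, 0.237, 0.931, -0.02]
contact_force: [-0.9, 0.8, -0.8]
gripper_width: 85.4
```

```bash
python3 go2.py 24.5 2; python3 snap.py k; python3 - <<'E'
from h import *
print([(round(d["p"],2),d["xy"]) for n in("scene","top") for t in("barb_end","mark_over") for d in landmark_of(t,n)])
im=capture("scene");cv2.imwrite("pics/final.png",im[:,:,::-1])
E
```

```text
t 18.5 tcp in mouth [ -0.5   4.1 223.3] F [ 0.1 -1.4 -0.1] M [-0.47 -0.22 -0.03] q [ 0.24 -0.05 -0.47  2.23  0.55  0.52  0.42] w 85.4
[ -0.44610761   0.26599969 -78.02273921]
[{"delta_pos": [0.28, 0.04, 9.94], "rot": [-0.22, 0.13, -39.01], "gripper": -1}, {"delta_pos": [0.18, 0.17, 9.94], "rot": [-0.22, 0.13, -39.01], "gripper": -1}]
[(0.89, [300.1, 213.6]), (0.6, [265.7, 207.5]), (0.51, [278.0, 140.1]), (0.53, [278.0, 139.8]), (0.7, [277.2, 256.8]), (0.63, [318.5, 171.4]), (0.63, [251.3, 225.4]), (0.58, [319.9, 171.7])]
```

View pics/k_scene.png

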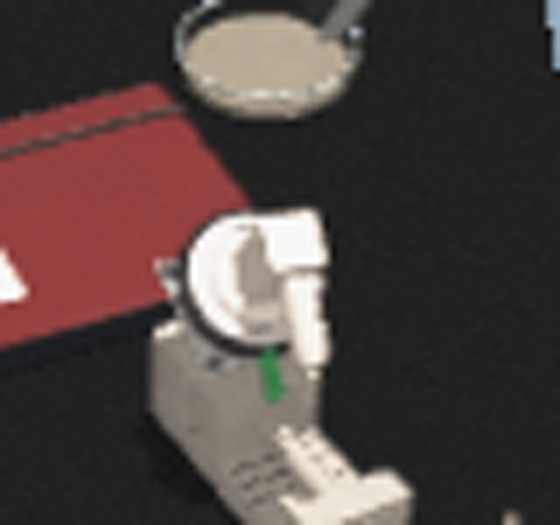

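View pics/k_top.png

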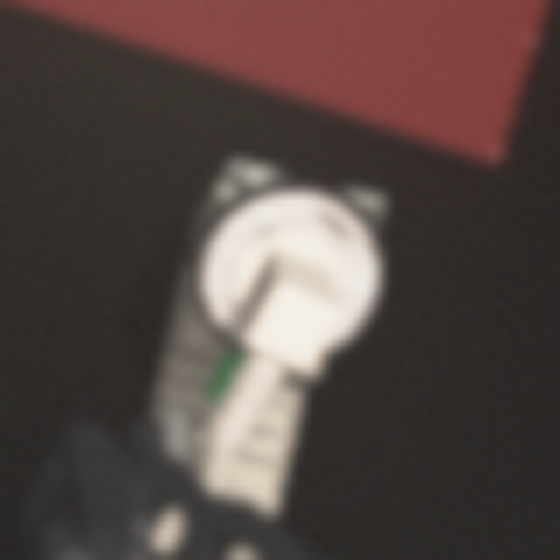

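View pics/final.png

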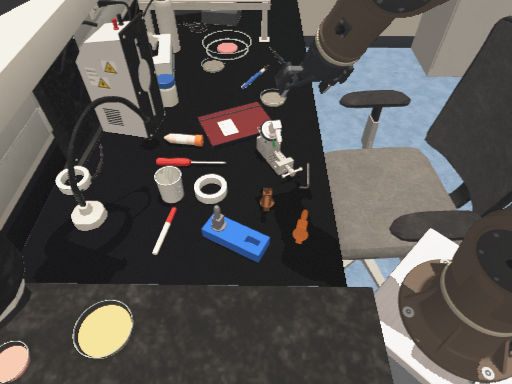

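```bash
sed 's/-3\*z/-Z*z/' fit2.py > f3.py; for Z in 1 3 6; do (echo "Z=$Z"; cat f3.py) > f4.py; python3 f4.py | sed -n 2,3p; done
python3 - <<'E'
from plan import *
from rig import *
for n,x in(("scene",[278,140.1]),("top",[318.5,171.4])):
  for a in(70,75,79,83):
    t=np.radians(a);print(n,a,(proj(n,MP+MF@np.array([46*np.cos(t),-46*np.sin(t),35]))[0]-x).round(1))
X,e=tri([278,140.1],[318.5,171.4]);m=MF.T@(X-MP);print(m,np.degrees(np.arctan2(-m[1],m[0])),e)
E
```

```text
[ 5.99796e+02 -6.53010e+01  9.24490e+01  2.81700e+00 -3.84000e-01
  1.39100e+00  3.82320e+01] 0.05482822689442537 [-0.04  0.05  0.01 -0.01  0.    0.   -0.2   0.1   0.1  -0.01 -0.09  0.13
[ 5.99741e+02 -6.52630e+01  9.25770e+01  2.83000e+00 -3.95000e-01
  1.38000e+00  3.83340e+01] 0.020275736772446953 [-0.02 -0.02  0.    0.03  0.03 -0.04  0.03  0.11  0.07 -0.02  0.04  0.
[599.649 -65.189  92.782   2.84    5.878   1.36   38.491] 0.1560574767494902 [ 0.01 -0.11 -0.04  0.08  0.06 -0.11  0.39  0.12  0.04 -0.02  0.24 -0.2
 -0.12 -0.03]
scene 70 [2.8 0.5]
scene 75 [1.4 0.9]
scene 79 [0.3 1.1]
scene 83 [-0.9  1.1]
top 70 [5.3 1.5]
top 75 [3.6 0.9]
top 79 [2.2 0.2]
top 83 [ 0.9 -0.5]
[  3.71895894 -45.59534202  43.85891701] 85.33702359404066 0.3470073864667426
```

```bash
python3 -c "
from rig import *
print(finish_job())"
```

```text
the job is handed in; nothing more can be done
None
```

I put the white elbow in the coupling, turned it to the green pointer, let go and handed the job in at about 19 s of the 42 s. I don't know the verdict, because the hand-in doesn't report one.

- **Insertion:** The foot went in without noticeable force. It stopped at a computed 17.2 mm below the face with about 8 N of axial contact. The hand had no wrist range left to turn from that grip, so I released the elbow, regripped it half a turn round, and then turned it.
- **Turn:** I turned it clockwise to 77.8° by the arm's own reading. I measured the pointer at about 79° (1.36 to 1.39 rad, depending on the pointer height assumed).
- **Last checks:** The final pictures show the elbow flat in the coupling with its barb along the pointer, the grey straight fitting still in the stand, and the gripper well clear. The barb end seen in the scene picture fits roughly 77–80°.
- **Disagreement:** Triangulating the networks' barb-end points gave about 85°, but that point came out 9 mm too high, so I didn't rely on it. Even 85° would be within the 11° allowance.
- **Torque:** The wrist moment about the coupling's axis read only about 0.09 N m at the end of the turn, less than the roughly 0.15 N m expected from the seal. The pictures showed the elbow turning with the hand without slipping.

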